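# Carry a collecting tote with a free-running till to the balance

## Task

Pick up the plywood collecting tote by its hand rail and, holding it up clear of the table, let its free-running till glide gently to the middle of the bay and keep it in the middle for a few seconds. Then carry the tote over and set it down gently and squarely in the centre of the bench balance's steel pan, so that the load sits centred, let go, and leave the till standing still near the middle. Never touch the till or let it run against either end of the tote, for there is glass in it; keep the tote nearly level and leave the other things on the bench where they are.

Things in the scene. Friction and masses are not known exactly. Their poses are not given: they have to be found in the camera images.
- tote: open plywood carrying tote, 202 x 294 mm, 0.45 kg without the till, level on the table at the start. Origin: underside, below the middle of the handle board; x from the board towards the wide front bay, y along the board, z up. Footprint x -65 to +137, y -147 to +147 mm; walls 50 to 60 mm high. The narrow back bay (-x) carries three fixed card boxes of stones
- tote_grip (a point): middle of the tote's hand rail, 125 mm straight above the tote's origin. The rail is 140 mm long along the tote's y, 14 mm thick along its x (the fingers close along the tote's x) and runs from 106 to 144 mm above the underside, with an open hand slot below it. The off-centre till makes the tote lean a little in the grip
- tote_mid (a point): centre of the tote's footprint, on the underside, 36 mm in x from the tote's origin
- till: small dark wooden tray of glass vials, 110 x 90 mm, 30 mm high, 0.2 kg, on ball-bearing runners in the front bay: it glides along the tote's y only. Origin under its centre, at x 68, z 26 mm in the tote's frame; its y there is 0 at mid bay, +-92 mm at the stops. Starts at rest at y 35 to 75 mm. Almost frictionless: a tilt gives it g x angle; it stays behind when the tote is accelerated sideways
- balance: bench balance fixed to the table: grey housing 320 x 350 mm, 45 mm high, a display strip on the side nearest the robot, and a raised steel pan 240 mm (its x) by 330 mm (its y), pan top 58 mm above the table. Origin on the table below the pan's centre; x points away from the display strip
- pan_mid (a point): centre of the pan's top face, 58 mm above the table; tote_mid belongs here, with the tote's x along the balance's x
- brush: a flat dusting brush lying on the table between the two work places, 160 mm long, 20 mm high; a bystander
- vial: a small lidded glass jar, 44 mm diameter, 55 mm high, origin at its foot, between the two work places; a bystander
- loupe: a round hand magnifier lying flat beyond the brush, lens 68 mm diameter (origin below its centre), 12 mm high, with a 90 mm handle; a bystander

How it is judged:
By the outcome, as a careful person would: the job done as asked, in the order asked, and still so for the second after the job is handed in, with the robot touching nothing.
It also fails if it takes over 67 s, if anything falls off the work surface, if the arm or the gripper's body presses on something with over 40 N, if the wrist force passes 120 N, or if a joint passes its speed limit or range.

## Robot

A 6-joint arm with a two-finger parallel gripper is mounted at the origin on the work surface. World frame = base frame: x ahead of the robot, y to its left, z up, the work surface at z = 0. Lengths are in m, angles in rad, forces in N, time in s.
With the tool pointing down it reaches from about 0.35 to 0.975 m from the base axis. Payload 4.9 kg.
Tool frame: the origin (TCP) lies on the centre line of the jaws, within the pads' length; the fingertips stand 19 mm ahead of it and the grasp point (between the pads) is the TCP; z points along the fingers, y is the line along which they close (so a half turn about z gives the same grasp; the last joint's range is limited). The gripper opens to 85 mm and grips with 20 to 120 N. Pads are 22 mm wide; open, the fingers measure 114 mm over their backs; the gripper's body (76 mm by 85 mm) begins 54 mm behind the grasp point. The pads swing forward as they close: fully open they stand 13 mm farther back than shut.
Start: joints at [-0.119, 0.053, 1.613, -0, 1.476, -0.119], TCP at [0.625, 0, 0.25] pointing down, gripper open.
Joint ranges: [-3.01, 3.01], [-1.01, 2.22], [0.06, 2.58], [-1.02, 4.17], [0.09, 2.62], [-3.14, 3.14]. Speed limits (rad/s): [2.57, 2.57, 3.14, 3.14, 3.14, 3.14].

## Interface

Orientations are given as a unit quaternion [w, x, y, z].
In Python, from plant import state, grab_frame, ticket, spotter gives the robot as it stands.
- The arm moves only by the tool apply_moves, never from a script. Its argument "series" is a list of rows, each an object of numbers: "jaw": the closure, from 0 (fully open) to 1 (shut); "dx", "dy", "dz": the shift along the tool's x, y, z in mm; "turn": the turn about the tool's z in rad. A call has 1 to 5 rows; each row is the pose to reach, as a shift and turn from the pose commanded when the call began, along the tool's axes at that moment; what a row does not reach only later rows make up. A row lasts 1/12 s, in which the tool goes at most 41.7 mm and 7.16 degrees, less where a joint would pass 70% of its speed; a pose out of reach is approached as far as the arm can. A call with a gripper value outside its range is refused whole. The fingers move at their own pace and stop on an object; the grip force is fixed at half the most. Time passes only in rows, so rows that repeat a pose let the fingers close. It gives the time, the measured TCP pose, the force, the opening and the grip force at its end, in the units of the state.
- state(): the state, without advancing time (a new reading comes with each control period).
- grab_frame(name): name is "scene" or "side" or "wrist"; returns a dict with "pixels" (384x512x3 uint8, red, green, blue), "mtx" (3x3 intrinsics, pixels), "camera_from_world" (4x4, takes a point from world to camera coordinates). Camera axes: x right, y down, z forward; pixel columns grow to the right and rows downward; lengths in m; the calibration is good to about 2 mm. A picture is of the moment at which its call begins. There is no depth.
- ticket.job_done(): hands the job in; it is judged then, once.
Trained networks look in a picture, given as the dict that the camera call returned (one of the last four; its "shot" number tells which), for a name from the list of things; names that differ only in an ending like _2 or _b are one class to them, and where a whole thing is asked for, a point or a joint stands for the part that bears it (a point fixed in the world has none). Each returns a list of dicts, best first, with "conf" (0 to 1); they miss things now and then, are a little off and sometimes report something else, mostly with a low value. They report only what shows in the picture. A call takes as long as a camera call.
- spotter.outline_of(picture, target): "region" (384x512 bool, what is visible of it) and "extent" ([left, top, right, bottom] in pixels, round what is visible of it).
The state is a dict: "time": time; "joint_pos": joint angles; "joint_vel": joint speeds; "joint_efforts": joint torques, N m; "tool_pos": TCP position; "tool_rot": TCP orientation; "contact_force": force on the tool from outside, world axes, zero at the start; "ft_torque": the same for the moment, N m; "gripper_width": opening from 0.0 (shut) to 1.0 (fully open); "grasp_force": force on a finger pad.
Only numpy, scipy, OpenCV 4.12 (cv2) and the standard library are available. Lean on these libraries where they do the work, as an engineer would, in place of code of your own. Each camera call takes 0.05 s, during which the arm holds its last target. There are 200 camera calls.

## Working session

There is one attempt and no reset: what is moved stays moved. The work goes in short steps, Python scripts to look and compute and a tool call to move; the robot and the scene stay as the last step left them, time stands still between calls to the robot, and variables do not carry over. Pictures are saved under pics/ and viewed, at most 10 in all, crops included, and the job is handed in when it is done.

Besides the shell and the picture viewer there is one more tool, called after "Request:" by a JSON object that holds its "api" and its "payload", one argument or row to a line. apply_moves: Moves the arm, as the interface text tells. Its arguments: {"type":"object","properties":{"series":{"type":"array","items":{"type":"object","properties":{"jaw":{"type":"number"},"dx":{"type":"number"},"dy":{"type":"number"},"dz":{"type":"number"},"turn":{"type":"number"}}}}},"required":["series"]}

```bash
mkdir -p pics; cat > h.py <<'E'
import numpy as np, cv2
from plant import state, grab_frame, ticket, spotter
def save(f,n): cv2.imwrite(f'pics/{n}.png',f['pixels'][:,:,::-1])
def proj(f,P):
    P=np.atleast_2d(P); T=f['camera_from_world']; c=P@T[:3,:3].T+T[:3,3]; u=c@f['mtx'].T; return u[:,:2]/u[:,2:]
def unproj(f,uv,z):
    uv=np.atleast_2d(uv); T=f['camera_from_world']; R=T[:3,:3]; o=-R.T@T[:3,3]
    d=np.c_[uv,np.ones(len(uv))]@np.linalg.inv(f['mtx']).T@R
    return o+d*((z-o[2])/d[:,2])[:,None]
E
python3 - <<'E'
from h import *
s=state(); print(s)
ims=[]
for n in ['scene','side']:
    f=grab_frame(n); save(f,n+'0'); ims.append(f['pixels'])
    print(n, -f['camera_from_world'][:3,:3].T@f['camera_from_world'][:3,3])
    for t in ['tote','till','balance','brush','vial','loupe']:
        for o in spotter.outline_of(f,t)[:1]:
            m=o['region']; ys,xs=np.nonzero(m); np.save(f'pics/{n}_{t}.npy',m)
            print(t,o['conf'],o['extent'],xs.mean(),ys.mean(), unproj(f,[[xs.mean(),ys.mean()]],0.03)[0].round(3))
    np.savez(f'pics/{n}0.npz',**{k:f[k] for k in('pixels','mtx','camera_from_world')})
E
```

```text
{'time': 0.0, 'joint_pos': array([-1.19011986e-01,  5.33538060e-02,  1.61431021e+00, -3.82885302e-06,
        1.47599452e+00, -1.18978778e-01]), 'joint_vel': array([ 2.37234106e-03, -8.03167617e-04, -1.62513818e-04,  1.20060559e-04,
       -8.47927218e-05, -2.30562144e-03]), 'joint_efforts': array([ 2.70554956e-04, -3.93670499e+01, -3.70175600e+01, -1.62778279e-04,
        6.93513779e-03, -6.06393527e-06]), 'tool_pos': array([6.24410369e-01, 6.24314734e-05, 2.49055186e-01]), 'tool_rot': array([-8.10767622e-04,  7.07118015e-01,  7.07094793e-01, -6.40024726e-04]), 'contact_force': array([0.82507838, 0.91142397, 1.81661232]), 'ft_torque': array([ 0.0319266 , -0.00460236, -0.04392609]), 'grasp_force': 0.0, 'gripper_width': 0.998434889924195}
scene [1.19824612 0.43133327 0.59706918]
tote 0.86 [113.2, 148.1, 235.6, 230.6] 174.79245599329423 189.7745180217938 [ 0.547 -0.27   0.03 ]
till 0.77 [148.8, 179.9, 204.5, 211.3] 178.6731757451182 194.69989722507708 [ 0.561 -0.242  0.03 ]
balance 0.77 [271.7, 195.6, 451.4, 337.5] 371.5575936301976 263.8726039516367 [0.544 0.317 0.03 ]
brush 0.73 [241
[... 220 characters left out ...]
] 193.09803921568627 238.19607843137254 [ 0.69  -0.075  0.03 ]
side [ 0.32454406 -0.74295881  0.61798587]
tote 0.86 [217.7, 232.6, 396.4, 382.5] 299.26865198796133 314.44146998257565 [ 0.551 -0.295  0.03 ]
till 0.93 [271.4, 249.6, 341.3, 305.5] 308.8748370273794 278.0777922642329 [ 0.602 -0.223  0.03 ]
balance 0.95 [125.3, 118.4, 279.5, 215.5] 198.49314194577352 162.30940988835727 [0.506 0.264 0.03 ]
brush 0.56 [218.4, 207.2, 290.8, 232.6] 257.69088811995385 220.2006920415225 [ 0.571 -0.028  0.03 ]
vial 0.73 [189.0, 215.8, 210.2, 247.1] 197.8401559454191 230.28265107212476 [ 0.44  -0.017  0.03 ]
loupe 0.56 [290.0, 199.8, 322.5, 230.0] 307.8862385321101 210.897247706422 [ 0.688 -0.035  0.03 ]
```

View pics/side0.png

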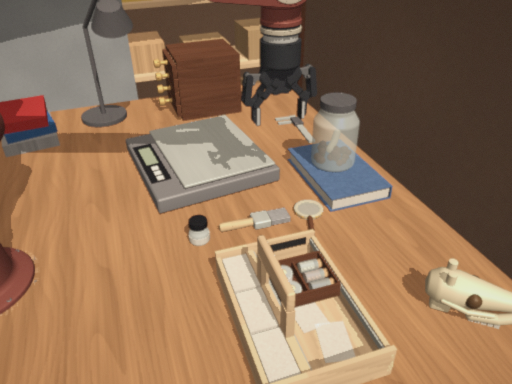

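View pics/scene0.png

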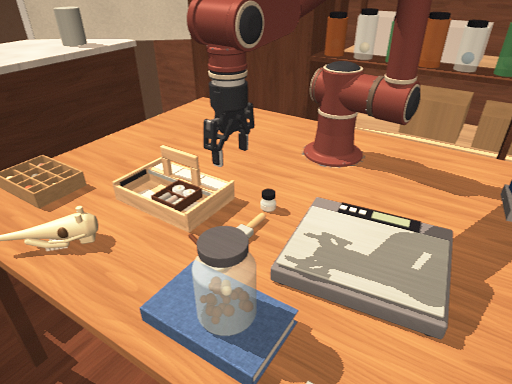

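The side view shows the tote at (217–396, 232–382), with its wide bay towards +x and the till (308,278) near its +y end. The balance is at (125–280, 118–215) with its display on the robot side. In the scene view nothing hides either of them. I'll fit poses to the silhouettes next.

```bash
cat > fit.py <<'E'
from h import *
from scipy.optimize import minimize
def box(x0,x1,y0,y1,z0,z1): return np.array([[x,y,z] for x in(x0,x1) for y in(y0,y1) for z in(z0,z1)])/1e3
def tr(P,p,z=0):
    c,s=np.cos(p[2]),np.sin(p[2]); return np.c_[P[:,0]*c-P[:,1]*s+p[0],P[:,0]*s+P[:,1]*c+p[1],P[:,2]+z]
def render(f,parts,k=4):
    m=np.zeros((384*k,512*k),np.uint8)
    for P in parts:
        h=cv2.convexHull(np.float32(proj(f,P)*k+k/2)); cv2.fillConvexPoly(m,np.int32(h.round()),1)
    return cv2.resize(m.astype(np.float32),(512,384),interpolation=cv2.INTER_AREA)
tote=[box(-65,137,-147,147,0,52),box(-7,7,-70,70,0,144)]
def bal(o): return [box(o-160,o+160,-175,175,0,45),box(-120,120,-165,165,45,58)]
def fit(frames,masks,model,p0,steps,z=0):
    def cost(p):
        c=0
        for f,m in zip(frames,masks):
            r=render(f,[tr(P,p,z) for P in model(p)]); c+=1-np.minimum(r,m).sum()/np.maximum(r,m).sum()
        return c
    S=np.vstack([p0]+[np.array(p0)+np.eye(len(p0))[i]*steps[i] for i in range(len(p0))])
    for _ in range(2):
        r=minimize(cost,S[0],method='Nelder-Mead',options=dict(initial_simplex=S,xatol=1e-4,fatol=1e-5,maxiter=250)); S=r.x+(S-S[0])*.5
    return r.x,r.fun
E
python3 - <<'E'
from fit import *
F={n:dict(np.load(f'pics/{n}0.npz')) for n in('scene','side')}
def M(t,n): return np.load(f'pics/{n}_{t}.npy').astype(np.float32)
res={}
for names in (['scene','side'],['side'],['scene']):
    fr=[F[n] for n in names]
    a=fit(fr,[M('tote',n) for n in names],lambda p:tote,[.54,-.3,.1],[.03,.03,.15]); print('tote',names,a)
    b=fit(fr,[M('balance',n) for n in names],lambda p:bal(p[3]*1000),[.53,.29,0.,-.02],[.03,.03,.15,.02]); print('bal',names,b)
    res.setdefault('r',(a[0],b[0]))
a,b=res['r']; np.savez('poses.npz',tote=a,bal=b)
for n in F:
    im=cv2.resize(F[n]['pixels'][:,:,::-1],None,fx=3,fy=3,interpolation=cv2.INTER_CUBIC)
    for parts,p,c in((tote,a,(0,255,0)),(bal(b[3]*1000),b,(255,0,255))):
        for P in parts:
            q=np.int32(proj(F[n],tr(P,p))*3+1.5)
            for i in range(8):
                for k in(1,2,4):
                    if not i&k: cv2.line(im,tuple(map(int,q[i])),tuple(map(int,q[i|k])),c,1)
    if n=='side': o=im[330:1150,350:1210]
    else: o=im[420:1040,330:1380]
    s=min(800/o.shape[1],600/o.shape[0]); cv2.imwrite(f'pics/ov_{n}.png',cv2.resize(o,None,fx=s,fy=s,interpolation=cv2.INTER_AREA))
E
```

```text
tote ['scene', 'side'] (array([ 0.5119168 , -0.27296877, -0.01860429]), np.float64(0.05830550193786621))
bal ['scene', 'side'] (array([ 0.52146183,  0.29701669,  0.11741158, -0.01288868]), np.float64(0.10930907726287842))
tote ['side'] (array([ 0.51192371, -0.27242236, -0.02103364]), np.float64(0.021730244159698486))
bal ['side'] (array([ 0.52388783,  0.30676694,  0.11018175, -0.01280951]), np.float64(0.04231613874435425))
tote ['scene'] (array([ 0.51094352, -0.27398194, -0.02746753]), np.float64(0.03455871343612671))
bal ['scene'] (array([ 0.51925459,  0.29500911,  0.11991412, -0.01645755]), np.float64(0.027311861515045166))
```

View pics/ov_side.png

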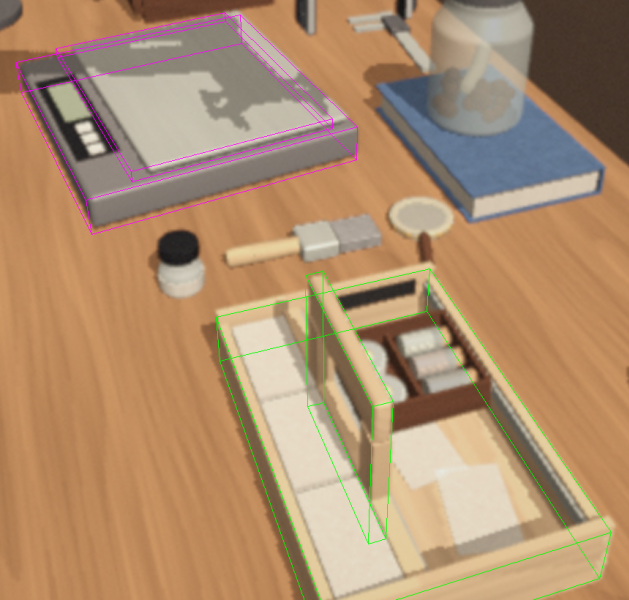

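View pics/ov_scene.png

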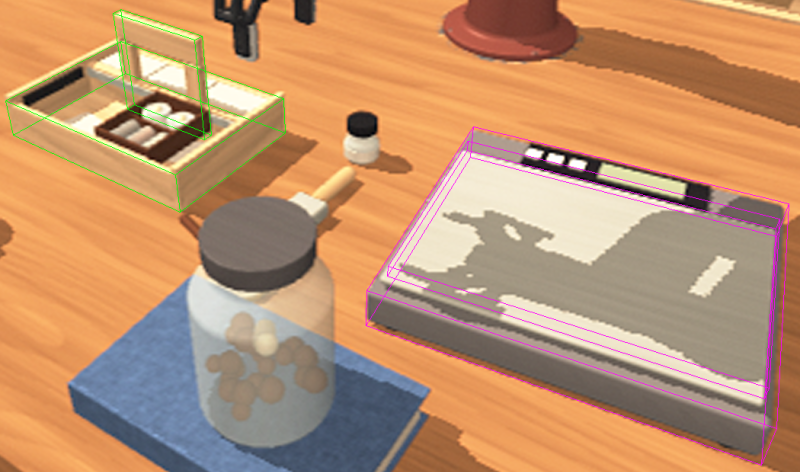

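The tote outline fits well: origin ≈ (0.512, -0.273), yaw ≈ -0.02. The balance is at about (0.52, 0.30), yaw ≈ 0.115, but the pan's edges in the overlay are a few px off, so I'll refine that from above. First I'll move over the tote.

Request:
{"api": "apply_moves", "payload": {
  "series": [
    {"dx":-40,"dy":-16,"turn":0.02},
    {"dx":-78,"dy":-32,"turn":0.02},
    {"dx":-116,"dy":-48,"turn":0.02},
    {"dx":-154,"dy":-64,"turn":0.02},
    {"dx":-192,"dy":-80,"turn":0.02}
  ]
}}

```text
invalid input at $.series[0]: expected keys jaw, dx, dy, dz, turn
```

Request:
{"api": "apply_moves", "payload": {
  "series": [
    {"dx":-35,"dy":-15},
    {"dx":-65,"dy":-28},
    {"dx":-79,"dy":-32},
    {"dx":-79,"dy":-32},
    {"dx":-79,"dy":-32}
  ]
}}

```text
invalid input at $.series[0]: expected keys jaw, dx, dy, dz, turn
```

```bash
python3 - <<'E'
from fit import *
s=state(); print(s['time'],s['tool_pos'],s['tool_rot'])
w=grab_frame('wrist'); sc=grab_frame('scene'); si=grab_frame('side')
a=np.load('poses.npz')['tote']
for f,n in((sc,'scene'),(si,'side'),(w,'wrist')):
    np.savez(f'pics/{n}1.npz',**{k:f[k] for k in('pixels','mtx','camera_from_world')})
    for t in ('tote','till','balance','pan_mid'):
        for o in spotter.outline_of(f,t)[:1]: np.save(f'pics/{n}1_{t}.npy',o['region']); print(n,t,o['conf'],o['extent'])
A=sc['pixels'][180:350,260:470]; B=si['pixels'][105:225,115:290]
A=cv2.resize(A,None,fx=2.6,fy=2.6,interpolation=cv2.INTER_CUBIC);B=cv2.resize(B,(512,351),interpolation=cv2.INTER_CUBIC)[:]
C=cv2.resize(w['pixels'],(400,300)); 
cv2.imwrite('pics/wrist1.png',w['pixels'][:,:,::-1]); 
h=min(A.shape[0],351)
P=np.zeros((600,800,3),np.uint8); A=cv2.resize(A,(400,324)); B=cv2.resize(B,(400,274)); P[:324,:400]=A; P[:274,400:]=B; P[300:,400:]=C
cv2.imwrite('pics/combo1.png',P[:,:,::-1])
E
```

```text
0.7 [6.24999909e-01 4.23715473e-05 2.50356858e-01] [2.64391810e-05 7.07082686e-01 7.07130874e-01 4.07365447e-05]
scene tote 0.7 [111.5, 151.1, 235.4, 232.3]
scene till 0.57 [150.1, 180.8, 204.0, 210.7]
scene balance 0.9 [273.4, 196.1, 455.4, 336.5]
scene pan_mid 0.78 [271.1, 195.6, 453.1, 344.2]
side tote 0.72 [217.4, 235.7, 394.6, 383.1]
side till 0.55 [269.5, 250.0, 341.8, 306.3]
side balance 0.88 [125.4, 117.5, 281.3, 216.7]
side pan_mid 0.62 [125.9, 118.5, 276.7, 212.9]
wrist tote 0.78 [150.8, 255.9, 277.3, 350.7]
wrist till 0.88 [175.0, 307.0, 266.5, 346.2]
wrist balance 0.6 [1.8, 0.3, 319.7, 80.8]
wrist pan_mid 0.76 [0.7, 1.7, 318.1, 81.3]
```

View pics/combo1.png

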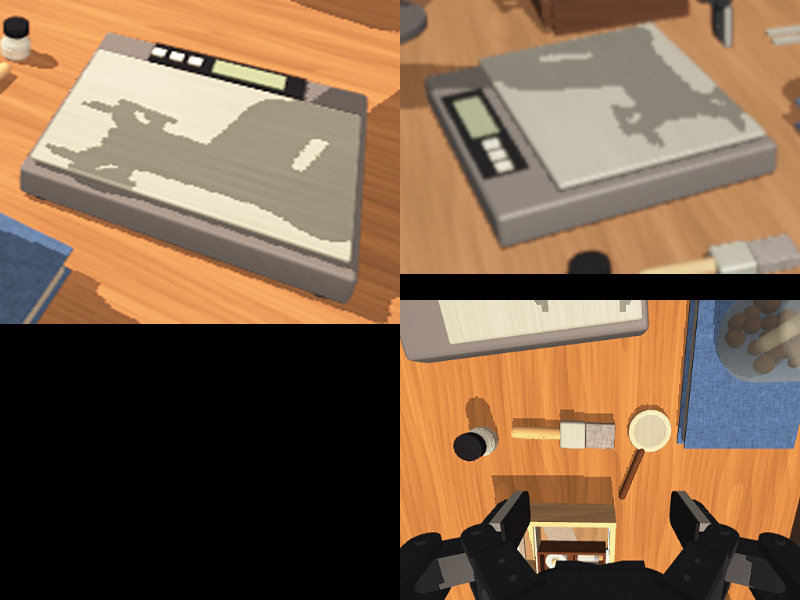

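The combo shows the whole pan in both views. Scene-crop corners are (107,52), (33,160) and (350,262). Side-crop corners are (80,58), (255,22), (368,133) and (158,188). The arm did not move, because every key must be given in each row.

```bash
python3 - <<'E'
from fit import *
sc=dict(np.load('pics/scene1.npz')); si=dict(np.load('pics/side1.npz'))
a=np.array([[33,160],[350,262],[107,52]])/1.905+[260,180]
b=np.array([[80,58],[255,22],[368,133],[158,188]])/2.286+[115,105]
# model corners: scene: front(+x)-(-y), front +y, back -y ; side: back +y(top-left)?, 
M={'--':[-.12,-.165],'+-':[.12,-.165],'++':[.12,.165],'-+':[-.12,.165]}
A=unproj(sc,a-.5,.058)[:,:2]; B=unproj(si,b-.5,.058)[:,:2]; print(A.round(4),B.round(4))
def rig(P,keys):
    Q=np.array([M[k] for k in keys]); pc,qc=P.mean(0),Q.mean(0); H=(Q-qc).T@(P-pc)
    th=np.arctan2(H[0,1]-H[1,0],H[0,0]+H[1,1]); R=np.array([[np.cos(th),-np.sin(th)],[np.sin(th),np.cos(th)]])
    t=pc-R@qc; return t,th,np.abs(P-(Q@R.T+t)).max()
print(rig(A,['+-','++','--'])); print(rig(B,['-+','++','+-','--']))
print(rig(np.r_[A,B],['+-','++','--','-+','++','+-','--']))
# till 1-D y fit on the tote pose
t=np.load('poses.npz')['tote']
for f,n in((sc,'scene'),(si,'side')):
    m=np.load(f'pics/{n}1_till.npy'); best=[]
    for y in range(20,90,2):
        r=render(f,[tr(box(13,123,y-45,y+45,28,56),t)]); best.append((1-np.minimum(r,m).sum()/np.maximum(r,m).sum(),y))
    print(n,min(best), 'jar', unproj(f,[[225,320]] if n=='scene' else [[335,165]],.03))
print('jar top',unproj(si,[[338,100]],.2),unproj(sc,[[225,240]],.2),unproj(si,[[338,100]],.16),unproj(sc,[[225,240]],.16))
E
```

```text
[[0.6838 0.1546]
 [0.6427 0.4739]
 [0.4437 0.133 ]] [[0.4059 0.4503]
 [0.6455 0.4763]
 [0.68   0.1449]
 [0.4395 0.1172]]
(array([0.54436527, 0.30419213]), np.float64(0.10757774644605848), np.float64(0.007218104133046632))
(array([0.54272394, 0.29716194]), np.float64(0.1052652825093876), np.float64(0.003290766873240064))
(array([0.54340432, 0.30015397]), np.float64(0.1086455860245828), np.float64(0.009837137065421026))
scene (np.float32(0.15385038), 48) jar [[0.84271169 0.1350617  0.03      ]]
side (np.float32(0.31877118), 44) jar [[0.8386308  0.12337037 0.03      ]]
jar top [[0.84367823 0.14808538 0.2       ]] [[0.81693986 0.1251663  0.2       ]] [[0.89335782 0.23335565 0.16      ]] [[0.77852778 0.09432362 0.16      ]]
```

Request:
{"api": "apply_moves", "payload": {
  "series": [
    {"dx":-38,"dy":-16,"dz":0,"turn":0.02,"jaw":0},
    {"dx":-76,"dy":-32,"dz":0,"turn":0.02,"jaw":0},
    {"dx":-114,"dy":-48,"dz":0,"turn":0.02,"jaw":0},
    {"dx":-152,"dy":-64,"dz":0,"turn":0.02,"jaw":0},
    {"dx":-190,"dy":-80,"dz":0,"turn":0.02,"jaw":0}
  ]
}}

```text
time: 1.87
tool_pos: [0.5441, -0.1914, 0.2505]
tool_rot: [0.0, 0.714, 0.7, 0.0]
contact_force: [0.4, -0.3, 0.1]
gripper_width: 0.999
grasp_force: 0.0
```

Request:
{"api": "apply_moves", "payload": {
  "series": [
    {"dx":-35,"dy":-15,"dz":0,"turn":0,"jaw":0},
    {"dx":-65,"dy":-28,"dz":0,"turn":0,"jaw":0},
    {"dx":-81,"dy":-33,"dz":0,"turn":0,"jaw":0},
    {"dx":-81,"dy":-33,"dz":0,"turn":0,"jaw":0},
    {"dx":-81,"dy":-33,"dz":0,"turn":0,"jaw":0}
  ]
}}

```text
time: 2.28
tool_pos: [0.5101, -0.271, 0.2503]
tool_rot: [-0.0, 0.715, 0.699, 0.0]
contact_force: [0.6, 0.4, 0.5]
gripper_width: 1.004
grasp_force: 0.0
```

```bash
python3 - <<'E'
from fit import *
s=state(); print(s['time'],s['tool_pos'],s['tool_rot'],s['joint_pos'],s['contact_force'])
f=grab_frame('wrist'); a=np.load('poses.npz')['tote']
im=cv2.resize(f['pixels'][:,:,::-1],None,fx=1.5,fy=1.5,interpolation=cv2.INTER_CUBIC)
for P in (box(-7,7,-70,70,106,144),box(-65,137,-147,147,0,52)):
    q=np.int32(proj(f,tr(P,a))*1.5)
    for i in range(8):
        for k in(1,2,4):
            if not i&k: cv2.line(im,tuple(map(int,q[i])),tuple(map(int,q[i|k])),(0,255,0),1)
cv2.imwrite('pics/wrist2.png',im); np.savez('pics/wrist2.npz',**{k:f[k] for k in('pixels','mtx','camera_from_world')})
E
```

```text
2.2833 [ 0.51005911 -0.27095955  0.25033296] [-6.99640240e-05  7.14840417e-01  6.99287581e-01  2.26577464e-04] [-6.17360595e-01 -5.95457930e-02  1.72482295e+00  4.72936872e-04
  1.47637250e+00 -5.95409723e-01] [0.61682484 0.39843127 0.45935862]
```

View pics/wrist2.png

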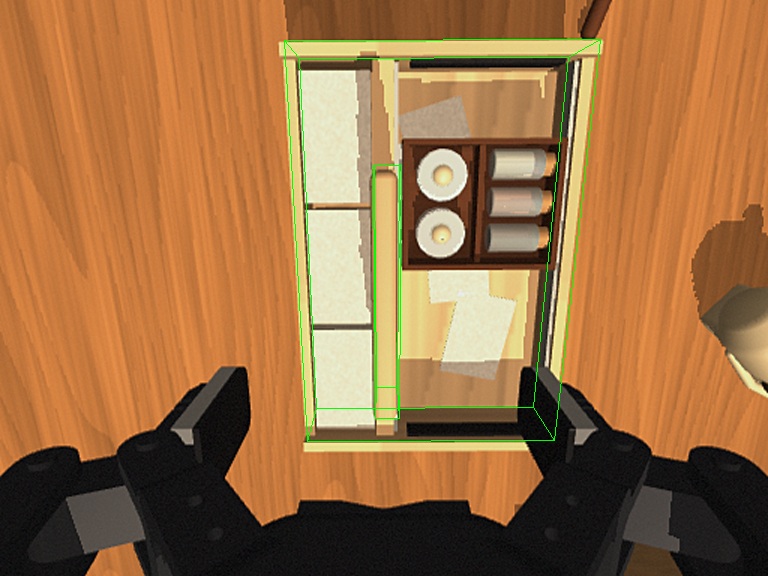

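The wrist view is clear: rail at column ~385, rows 170–418, centred between the fingers; till at rows 138–268, about +45 mm. The tote lies ~4 mm further towards -y than fitted. Descending and closing.

Request:
{"api": "apply_moves", "payload": {
  "series": [
    {"dx":-4,"dy":0,"dz":35,"turn":0,"jaw":0},
    {"dx":-4,"dy":0,"dz":70,"turn":0,"jaw":0},
    {"dx":-4,"dy":0,"dz":100,"turn":0,"jaw":0.3},
    {"dx":-4,"dy":0,"dz":120,"turn":0,"jaw":0.5},
    {"dx":-4,"dy":0,"dz":125,"turn":0,"jaw":0.5}
  ]
}}

```text
time: 2.75
tool_pos: [0.5084, -0.2711, 0.1203]
tool_rot: [-0.004, 0.713, 0.701, -0.001]
contact_force: [-0.1, 0.2, -0.6]
gripper_width: 0.604
grasp_force: 0.0
```

Request:
{"api": "apply_moves", "payload": {
  "series": [
    {"dx":0,"dy":0,"dz":0,"turn":0,"jaw":0.6},
    {"dx":0,"dy":0,"dz":0,"turn":0,"jaw":0.7},
    {"dx":0,"dy":0,"dz":0,"turn":0,"jaw":0.8},
    {"dx":0,"dy":0,"dz":0,"turn":0,"jaw":0.9},
    {"dx":0,"dy":0,"dz":0,"turn":0,"jaw":1}
  ]
}}

```text
time: 3.17
tool_pos: [0.5113, -0.2749, 0.1279]
tool_rot: [0.002, 0.714, 0.7, 0.0]
contact_force: [-1.5, 1.2, 6.5]
gripper_width: 0.157
grasp_force: 60.9
```

Request:
{"api": "apply_moves", "payload": {
  "series": [
    {"dx":0,"dy":0,"dz":0,"turn":0,"jaw":1},
    {"dx":0,"dy":0,"dz":0,"turn":0,"jaw":1},
    {"dx":0,"dy":0,"dz":0,"turn":0,"jaw":1},
    {"dx":0,"dy":0,"dz":0,"turn":0,"jaw":1},
    {"dx":0,"dy":0,"dz":0,"turn":0,"jaw":1}
  ]
}}

```text
time: 3.58
tool_pos: [0.5113, -0.2749, 0.128]
tool_rot: [0.002, 0.714, 0.7, 0.0]
contact_force: [-1.2, 1.4, 6.3]
gripper_width: 0.158
grasp_force: 60.9
```

```bash
python3 - <<'E'
from fit import *
s=state(); print(s['time'],s['tool_pos'],s['tool_rot'],s['contact_force'],s['ft_torque'],s['grasp_force'],s['gripper_width'])
f=grab_frame('wrist'); save(f,'wrist3'); np.savez('pics/wrist3.npz',**{k:f[k] for k in('pixels','mtx','camera_from_world')})
for t in('till','tote'):
    o=spotter.outline_of(f,t)[0]; print(t,o['conf'],o['extent'])
print(f['camera_from_world']@np.r_[s['tool_pos'],1], proj(f,s['tool_pos']))
E
```

```text
3.5833 [ 0.51133177 -0.27489001  0.12797596] [1.52470412e-03 7.14034907e-01 7.00108355e-01 3.43620085e-04] [-1.16562617  1.38085055  6.2969883 ] [0.25812057 0.51904215 0.07958572] 60.852100253105164 0.15792096459919544Traceback (most recent call last):
  File "<stdin>", line 5, in <module>
IndexError: list index out of range
```

View pics/wrist3.png

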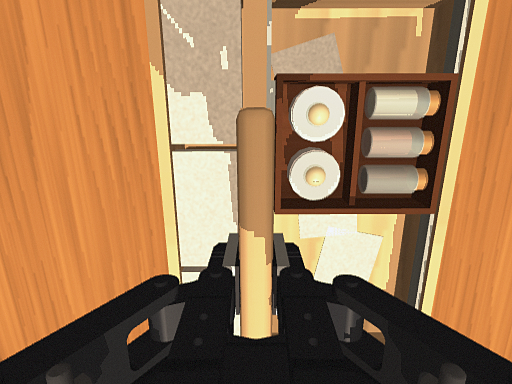

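Gripped (61 N) with the rail at column ~255. The till sits at rows 74–213 in the wrist picture, so I'll track it there by template matching. Lifting now while starting to follow the till in +y.

```bash
cat > meas.py <<'E'
from fit import *
import json,os,sys
from scipy.spatial.transform import Rotation as Ro
f0=dict(np.load('pics/wrist3.npz')); T=f0['pixels'][68:150,270:462]
# till y against row, tote frame, camera fixed to the tote: calibrated at the grasp
tcp=np.array([.5113,-.2749]); yaw=-.02
def yof(row): 
    P=unproj(f0,[[360,row]],.056)[0,:2]-tcp; return 1000*(-np.sin(yaw)*P[0]+np.cos(yaw)*P[1])
def look():
    s=state(); f=grab_frame('wrist')
    m=cv2.matchTemplate(f['pixels'][:,262:470],T,cv2.TM_CCOEFF_NORMED); _,v,_,(x,r)=cv2.minMaxLoc(m)
    c=m[:,x]; d=0
    if 0<r<len(c)-1: d=.5*(c[r-1]-c[r+1])/(c[r-1]-2*c[r]+c[r+1])
    row=143.5+(r+d-68); R=Ro.from_quat(np.roll(s['tool_rot'],-1)).as_matrix()
    return s['time'],yof(row),v,s,np.arctan2(-R[0,0],R[1,0]),f
if __name__=='__main__':
    for i in range(2):
        t,y,v,s,w,f=look(); print(f"t={t:.2f} y={y:.1f} ncc={v:.2f} pos={s['tool_pos'].round(4)} yaw={w:.3f} F={s['contact_force'].round(1)} M={s['ft_torque'].round(2)}")
        if i==0:t0,y0=t,y
    print('v mm/s',(y-y0)/(t-t0) if t>t0 else None); save(f,'w_%.2f'%t)
E
python3 meas.py
```

```text
t=3.68 y=47.6 ncc=1.00 pos=[ 0.5113 -0.2749  0.128 ] yaw=-0.020 F=[-1.6  1.6  6.1] M=[0.24 0.57 0.14]
t=3.73 y=47.6 ncc=1.00 pos=[ 0.5113 -0.2749  0.1279] yaw=-0.020 F=[-1.3  1.8  6.7] M=[0.24 0.52 0.13]
v mm/s 0.008587674960409717
```

Request:
{"api": "apply_moves", "payload": {
  "series": [
    {"dx":0,"dy":0,"dz":-12,"turn":0,"jaw":1},
    {"dx":1,"dy":0,"dz":-32,"turn":0,"jaw":1},
    {"dx":3,"dy":0,"dz":-56,"turn":0,"jaw":1},
    {"dx":6,"dy":0,"dz":-76,"turn":0,"jaw":1},
    {"dx":10,"dy":0,"dz":-90,"turn":0,"jaw":1}
  ]
}}

```text
time: 4.2
tool_pos: [0.5104, -0.2643, 0.2166]
tool_rot: [0.0, 0.714, 0.7, 0.0]
contact_force: [1.8, -0.2, -7.1]
gripper_width: 0.155
grasp_force: 59.0
```

```bash
python3 meas.py
```

```text
t=4.20 y=35.0 ncc=0.92 pos=[ 0.5104 -0.2643  0.2166] yaw=-0.020 F=[ 1.8 -0.2 -7.1] M=[-0.07  0.1  -0.01]
t=4.25 y=34.5 ncc=0.92 pos=[ 0.5116 -0.2642  0.2197] yaw=-0.020 F=[ 2.1 -0.2 -4.2] M=[-0.15 -0.35 -0.  ]
v mm/s -11.314530730831548
```

Request:
{"api": "apply_moves", "payload": {
  "series": [
    {"dx":3,"dy":0,"dz":-3,"turn":0,"jaw":1},
    {"dx":7,"dy":0,"dz":-6,"turn":0,"jaw":1},
    {"dx":11,"dy":0,"dz":-9,"turn":0,"jaw":1},
    {"dx":15,"dy":0,"dz":-12,"turn":0,"jaw":1},
    {"dx":18,"dy":0,"dz":-14,"turn":0,"jaw":1}
  ]
}}

```text
time: 4.72
tool_pos: [0.5106, -0.2456, 0.2287]
tool_rot: [-0.001, 0.714, 0.7, -0.0]
contact_force: [0.6, -0.1, -6.7]
gripper_width: 0.157
grasp_force: 59.0
```

```bash
python3 meas.py
```

```text
t=4.72 y=12.2 ncc=0.78 pos=[ 0.5106 -0.2456  0.2287] yaw=-0.020 F=[ 0.6 -0.1 -6.7] M=[-0.03  0.16  0.06]
t=4.77 y=11.2 ncc=0.78 pos=[ 0.5109 -0.2453  0.2295] yaw=-0.019 F=[ 0.9  0.4 -6.8] M=[ 0.06  0.11 -0.04]
v mm/s -18.301481763662537
```

Request:
{"api": "apply_moves", "payload": {
  "series": [
    {"dx":0,"dy":0,"dz":0,"turn":0,"jaw":1},
    {"dx":0,"dy":0,"dz":0,"turn":0,"jaw":1}
  ]
}}

```text
time: 4.98
tool_pos: [0.5108, -0.2463, 0.2291]
tool_rot: [-0.0, 0.714, 0.7, -0.0]
contact_force: [0.4, 0.3, -7.9]
gripper_width: 0.153
grasp_force: 59.0
```

```bash
python3 meas.py
```

```text
t=4.98 y=9.6 ncc=0.77 pos=[ 0.5108 -0.2463  0.2291] yaw=-0.020 F=[ 0.4  0.3 -7.9] M=[-0.03  0.17  0.04]
t=5.03 y=9.0 ncc=0.77 pos=[ 0.5108 -0.2464  0.2291] yaw=-0.020 F=[-0.1  0.1 -7.9] M=[-0.05  0.17  0.04]
v mm/s -12.21507738818638
```

```bash
ls -t pics | head -1; cp pics/$(ls -t pics | head -1) pics/look.png
```

```text
w_5.03.png
```

View pics/look.png

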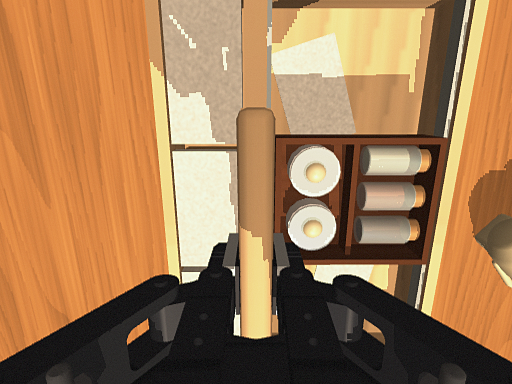

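The till is now at rows 135–264, clear of both ends. It looks smaller because the camera is tilted, so I'll make the tracker scale-aware and anchor it on the rim.

```bash
python3 - <<'E'
s=open('meas.py').read()
a=s.index("    m=cv2.match"); b=s.index("R=Ro.from")
s=s[:a]+"""    G=f['pixels'][:,255:475]; best=(-1,)
    for k in np.arange(.80,1.13,.01):
        m=cv2.matchTemplate(G,cv2.resize(T,None,fx=k,fy=k,interpolation=cv2.INTER_AREA),cv2.TM_CCOEFF_NORMED); _,v,_,(x,r)=cv2.minMaxLoc(m)
        if v>best[0]: best=(v,k,r,m[:,x])
    v,k,r,c=best; d=0
    if 0<r<len(c)-1: d=.5*(c[r-1]-c[r+1])/(c[r-1]-2*c[r]+c[r+1])
    r=r+d; row=r+6*k
    """+s[b:]
s=s.replace("yof(row),v","(yof(row)-yof(74)+47.6),v")
open('meas.py','w').write(s)
E
python3 meas.py; python3 -c "
from meas import *
print(yof(74)-45,yof(213)+45,yof(135)-45,yof(264)+45)"
```

```text
t=5.08 y=11.2 ncc=0.93 pos=[ 0.5107 -0.2464  0.2291] yaw=-0.020 F=[ 0.8  0.1 -7.1] M=[-0.03  0.19 -0.02]
t=5.13 y=10.6 ncc=0.93 pos=[ 0.5107 -0.2464  0.2291] yaw=-0.020 F=[ 0.  -0.8 -7. ] M=[0.   0.15 0.  ]
v mm/s -12.253359776789283
44.42889188872395 45.175566572324165 8.0135706968059 6.082759904577507
```

```bash
sed -i 's/47\.6/44.8/' meas.py
```

Request:
{"api": "apply_moves", "payload": {
  "series": [
    {"dx":0,"dy":0,"dz":0,"turn":0,"jaw":1},
    {"dx":0,"dy":0,"dz":0,"turn":0,"jaw":1},
    {"dx":0,"dy":0,"dz":0,"turn":0,"jaw":1},
    {"dx":0,"dy":0,"dz":0,"turn":0,"jaw":1}
  ]
}}

```text
time: 5.52
tool_pos: [0.5108, -0.2464, 0.2293]
tool_rot: [-0.0, 0.714, 0.7, 0.0]
contact_force: [0.6, -0.9, -7.3]
gripper_width: 0.155
grasp_force: 59.0
```

```bash
python3 meas.py
```

```text
t=5.52 y=1.8 ncc=0.93 pos=[ 0.5108 -0.2464  0.2293] yaw=-0.020 F=[ 0.6 -0.9 -7.3] M=[ 0.07  0.17 -0.  ]
t=5.57 y=1.1 ncc=0.93 pos=[ 0.5109 -0.2463  0.2293] yaw=-0.020 F=[ 0.5  0.2 -7.7] M=[-0.01  0.15 -0.04]
v mm/s -14.764482296066799
```

Request:
{"api": "apply_moves", "payload": {
  "series": [
    {"dx":-1,"dy":0,"dz":0,"turn":0,"jaw":1},
    {"dx":-2.5,"dy":0,"dz":0,"turn":0,"jaw":1},
    {"dx":-4,"dy":0,"dz":0,"turn":0,"jaw":1},
    {"dx":-5.5,"dy":0,"dz":0,"turn":0,"jaw":1},
    {"dx":-7,"dy":0,"dz":0,"turn":0,"jaw":1}
  ]
}}

```text
time: 6.03
tool_pos: [0.5107, -0.2535, 0.2293]
tool_rot: [-0.0, 0.714, 0.7, -0.0]
contact_force: [0.1, -0.7, -7.5]
gripper_width: 0.156
grasp_force: 58.9
```

```bash
python3 meas.py
```

```text
t=6.03 y=-1.7 ncc=0.93 pos=[ 0.5107 -0.2535  0.2293] yaw=-0.020 F=[ 0.1 -0.7 -7.5] M=[-0.02  0.16  0.02]
t=6.08 y=-2.5 ncc=0.92 pos=[ 0.5107 -0.2538  0.2293] yaw=-0.020 F=[-0.3 -0.3 -7.2] M=[-0.02  0.15 -0.04]
v mm/s -15.3786116849141
```

Request:
{"api": "apply_moves", "payload": {
  "series": [
    {"dx":-4,"dy":0,"dz":0,"turn":0,"jaw":1},
    {"dx":-8.5,"dy":0,"dz":0,"turn":0,"jaw":1},
    {"dx":-13,"dy":0,"dz":0,"turn":0,"jaw":1},
    {"dx":-17,"dy":0,"dz":0,"turn":0,"jaw":1},
    {"dx":-20,"dy":0,"dz":0,"turn":0,"jaw":1}
  ]
}}

```text
time: 6.55
tool_pos: [0.5103, -0.2741, 0.2293]
tool_rot: [0.0, 0.714, 0.7, -0.0]
contact_force: [0.2, -0.8, -7.7]
gripper_width: 0.157
grasp_force: 58.9
```

```bash
python3 meas.py
```

```text
t=6.55 y=2.4 ncc=0.93 pos=[ 0.5103 -0.2741  0.2293] yaw=-0.020 F=[ 0.2 -0.8 -7.7] M=[ 0.01  0.14 -0.02]
t=6.60 y=1.2 ncc=0.93 pos=[ 0.5102 -0.2745  0.2293] yaw=-0.021 F=[-0.3 -1.  -7.7] M=[-0.11  0.1   0.01]
v mm/s -23.664727880668238
```

Request:
{"api": "apply_moves", "payload": {
  "series": [
    {"dx":-8,"dy":0,"dz":0,"turn":0,"jaw":1},
    {"dx":-17,"dy":0,"dz":0,"turn":0,"jaw":1},
    {"dx":-26,"dy":0,"dz":0,"turn":0,"jaw":1},
    {"dx":-33,"dy":0,"dz":0,"turn":0,"jaw":1},
    {"dx":-38,"dy":0,"dz":0,"turn":0,"jaw":1}
  ]
}}

```text
time: 7.07
tool_pos: [0.5094, -0.3126, 0.2293]
tool_rot: [0.0, 0.714, 0.7, -0.0]
contact_force: [0.1, 0.2, -8.0]
gripper_width: 0.16
grasp_force: 59.0
```

```bash
python3 meas.py
```

```text
t=7.07 y=16.8 ncc=0.94 pos=[ 0.5094 -0.3126  0.2293] yaw=-0.021 F=[ 0.1  0.2 -8. ] M=[ 0.02  0.13 -0.06]
t=7.12 y=14.7 ncc=0.94 pos=[ 0.5094 -0.3133  0.2293] yaw=-0.021 F=[-0.4 -1.8 -8.3] M=[-0.15  0.15 -0.  ]
v mm/s -41.019440574406765
```

Request:
{"api": "apply_moves", "payload": {
  "series": [
    {"dx":-2,"dy":0,"dz":0,"turn":0,"jaw":1},
    {"dx":-4,"dy":0,"dz":0,"turn":0,"jaw":1},
    {"dx":-6,"dy":0,"dz":0,"turn":0,"jaw":1},
    {"dx":-8,"dy":0,"dz":0,"turn":0,"jaw":1}
  ]
}}

```text
time: 7.5
tool_pos: [0.5094, -0.3192, 0.2293]
tool_rot: [-0.0, 0.714, 0.7, 0.0]
contact_force: [-0.1, -0.4, -7.2]
gripper_width: 0.159
grasp_force: 59.0
```

```bash
python3 meas.py
```

```text
t=7.50 y=1.9 ncc=0.93 pos=[ 0.5094 -0.3192  0.2293] yaw=-0.020 F=[-0.1 -0.4 -7.2] M=[0.04 0.18 0.06]
t=7.55 y=-0.1 ncc=0.93 pos=[ 0.5094 -0.3197  0.2293] yaw=-0.020 F=[-0.6 -0.3 -7.8] M=[-0.07  0.17 -0.04]
v mm/s -41.26776591325041
```

```bash
cat > plan.py <<'E'
import numpy as np, sys
from plant import state
from scipy.spatial.transform import Rotation as Ro
H=1/12; L=.068
def pose():
    s=state(); R=Ro.from_quat(np.roll(s['tool_rot'],-1)).as_matrix(); return s['tool_pos'],np.arctan2(-R[0,0],R[1,0]),R[:,2]
def plan(y,v,dpsi,vx,dz,b=-.017,Ny=6,pause=.05,pose0=None):
    """y,v: till offset in tote and till world speed along tote y (m, m/s). Rows per control period; a look (2 frames) between calls of 5."""
    p,psi=pose0 if pose0 else pose()[:2]; z=0; n=len(dpsi)
    ex=lambda a:np.array([np.cos(a),np.sin(a)]); ey=lambda a:np.array([-np.sin(a),np.cos(a)])
    C=p[:2]+L*ex(psi); start=None; out=[]
    for k in range(n):
        if k%5==0: start=(C-L*ex(psi),psi,z)
        w=dpsi[k]/H; psi1=psi+dpsi[k]; pm=psi+dpsi[k]/2
        vm=v+(b-w*vx[k])*H/2; v+=(b-w*vx[k])*H
        step=vm*H+(y/Ny if k<Ny else 0)
        C=C+ey(pm)*step+ex(pm)*vx[k]*H; psi=psi1; z+=dz[k]
        d=C-L*ex(psi)-start[0]
        out.append((d@ey(start[1])*1e3,d@ex(start[1])*1e3,(z-start[2]),-(psi-start[1])))
    for k,o in enumerate(out):
        print(('call\n' if k%5==0 else '')+'dx %.1f dy %.1f dz %.1f turn %.3f'%o)
    print('end C',C.round(4),'grip',(C-L*ex(psi)).round(4),'psi',round(psi,3),'v',round(v,4))
E
python3 - <<'E'
from plan import *
p,psi,z=pose(); print(p,psi,z)
dp=[.03,.06,.09,.11,.11]+[.11]*10+[.09,.06,.03]; n=len(dp); print(n,sum(dp))
vx=[-.065*min(1,(i+.5)/5,(n-i-.5)/4) for i in range(n)]
plan(0,-.052,dp,vx,[-2]*n)
E
```

```text
[ 0.50941339 -0.31946196  0.22936579] -0.020032052531810264 [ 8.03227859e-05 -1.49048866e-04 -9.99999986e-01]
18 1.68
call
dx -6.4 dy -0.4 dz -2.0 turn -0.030
dx -15.0 dy -1.6 dz -4.0 turn -0.090
dx -25.8 dy -2.8 dz -6.0 turn -0.180
dx -38.0 dy -3.8 dz -8.0 turn -0.290
dx -50.3 dy -4.6 dz -10.0 turn -0.400
call
dx -11.1 dy -4.8 dz -2.0 turn -0.110
dx -22.3 dy -8.5 dz -4.0 turn -0.220
dx -33.2 dy -11.0 dz -6.0 turn -0.330
dx -44.0 dy -12.5 dz -8.0 turn -0.440
dx -54.4 dy -13.0 dz -10.0 turn -0.550
call
dx -8.7 dy -4.9 dz -2.0 turn -0.110
dx -17.5 dy -9.0 dz -4.0 turn -0.220
dx -26.2 dy -12.2 dz -6.0 turn -0.330
dx -34.8 dy -14.5 dz -8.0 turn -0.440
dx -42.8 dy -15.6 dz -10.0 turn -0.550
call
dx -5.1 dy -3.2 dz -2.0 turn -0.090
dx -8.1 dy -4.8 dz -4.0 turn -0.150
dx -9.0 dy -5.4 dz -6.0 turn -0.180
end C [ 0.5394 -0.4016] grip [ 0.5455 -0.4693] psi 1.66 v 0.0142
```

Request:
{"api": "apply_moves", "payload": {
  "series": [
    {"dx":-6,"dy":0,"dz":-2,"turn":-0.03,"jaw":1},
    {"dx":-15,"dy":-1.5,"dz":-4,"turn":-0.09,"jaw":1},
    {"dx":-26,"dy":-3,"dz":-6,"turn":-0.18,"jaw":1},
    {"dx":-38,"dy":-4,"dz":-8,"turn":-0.29,"jaw":1},
    {"dx":-50,"dy":-4.5,"dz":-10,"turn":-0.4,"jaw":1}
  ]
}}

```text
time: 8.02
tool_pos: [0.5038, -0.3695, 0.2394]
tool_rot: [-0.0, 0.558, 0.83, -0.0]
contact_force: [1.1, -0.8, -6.9]
gripper_width: 0.157
grasp_force: 58.9
```

Request:
{"api": "apply_moves", "payload": {
  "series": [
    {"dx":-11,"dy":-5,"dz":-2,"turn":-0.11,"jaw":1},
    {"dx":-22,"dy":-8.5,"dz":-4,"turn":-0.22,"jaw":1},
    {"dx":-33,"dy":-11,"dz":-6,"turn":-0.33,"jaw":1},
    {"dx":-44,"dy":-12.5,"dz":-8,"turn":-0.44,"jaw":1},
    {"dx":-54,"dy":-13,"dz":-10,"turn":-0.55,"jaw":1}
  ]
}}

```text
time: 8.43
tool_pos: [0.5119, -0.4249, 0.2493]
tool_rot: [0.0, 0.312, 0.95, -0.0]
contact_force: [-0.2, 0.6, -7.6]
gripper_width: 0.154
grasp_force: 59.0
```

```bash
python3 meas.py
```

```text
t=8.43 y=-9.5 ncc=0.90 pos=[ 0.5119 -0.4249  0.2493] yaw=0.935 F=[-0.2  0.6 -7.6] M=[-0.11  0.12  0.02]
t=8.48 y=-9.4 ncc=0.90 pos=[ 0.5124 -0.4267  0.2499] yaw=0.938 F=[-0.6 -1.2 -6.3] M=[-0.32  0.24 -0.37]
v mm/s 2.3590660485211523
```

```bash
python3 - <<'E'
from plan import *
dp=[.04,.08,.11,.11,.11,.09,.06,.03]; n=len(dp)
vx=[-.08*min(1,(i+.5)/2,(n-i-.5)/3) for i in range(n)]
plan(-.0095,0.0,dp,vx,[0]*n,Ny=8)
E
```

```text
call
dx -4.0 dy -1.6 dz 0.0 turn -0.040
dx -10.9 dy -6.0 dz 0.0 turn -0.120
dx -20.0 dy -11.2 dz 0.0 turn -0.230
dx -29.1 dy -15.5 dz 0.0 turn -0.340
dx -38.1 dy -19.0 dz 0.0 turn -0.450
call
dx -5.3 dy -5.3 dz 0.0 turn -0.090
dx -8.4 dy -8.3 dz 0.0 turn -0.150
dx -9.3 dy -9.3 dz 0.0 turn -0.180
end C [ 0.5394 -0.4064] grip [ 0.5386 -0.4744] psi 1.559 v 0.0295
```

Request:
{"api": "apply_moves", "payload": {
  "series": [
    {"dx":-4,"dy":-1.5,"dz":0,"turn":-0.04,"jaw":1},
    {"dx":-11,"dy":-6,"dz":0,"turn":-0.12,"jaw":1},
    {"dx":-20,"dy":-11,"dz":0,"turn":-0.23,"jaw":1},
    {"dx":-29,"dy":-15.5,"dz":0,"turn":-0.34,"jaw":1},
    {"dx":-38,"dy":-19,"dz":0,"turn":-0.45,"jaw":1}
  ]
}}

```text
time: 8.95
tool_pos: [0.531, -0.4618, 0.249]
tool_rot: [-0.0, 0.094, 0.996, 0.0]
contact_force: [-0.1, -0.7, -6.4]
gripper_width: 0.156
grasp_force: 58.9
```

Request:
{"api": "apply_moves", "payload": {
  "series": [
    {"dx":-5,"dy":-5.5,"dz":0,"turn":-0.09,"jaw":1},
    {"dx":-8.5,"dy":-8.5,"dz":0,"turn":-0.15,"jaw":1},
    {"dx":-9.5,"dy":-9.5,"dz":0,"turn":-0.18,"jaw":1}
  ]
}}

```text
time: 9.2
tool_pos: [0.5388, -0.4731, 0.2488]
tool_rot: [-0.0, 0.006, 1.0, 0.0]
contact_force: [0.1, 0.8, -7.7]
gripper_width: 0.152
grasp_force: 59.0
```

```bash
python3 meas.py
```

```text
t=9.20 y=-25.6 ncc=0.89 pos=[ 0.5388 -0.4731  0.2488] yaw=1.560 F=[ 0.1  0.8 -7.7] M=[-0.13  0.09  0.05]
t=9.25 y=-26.3 ncc=0.89 pos=[ 0.5387 -0.473   0.2488] yaw=1.560 F=[-0.5  0.2 -6.8] M=[-0.13  0.11 -0.09]
v mm/s -13.587694695470224
```

Request:
{"api": "apply_moves", "payload": {
  "series": [
    {"dx":-5,"dy":0,"dz":0,"turn":0,"jaw":1},
    {"dx":-12,"dy":0,"dz":0,"turn":0,"jaw":1},
    {"dx":-20,"dy":0,"dz":0,"turn":0,"jaw":1},
    {"dx":-28,"dy":0,"dz":0,"turn":0,"jaw":1},
    {"dx":-35,"dy":0,"dz":0,"turn":0,"jaw":1}
  ]
}}

```text
time: 9.72
tool_pos: [0.5747, -0.4734, 0.2493]
tool_rot: [0.0, 0.005, 1.0, -0.0]
contact_force: [0.5, -0.5, -7.6]
gripper_width: 0.157
grasp_force: 59.0
```

```bash
python3 meas.py
```

```text
t=9.72 y=-4.5 ncc=0.89 pos=[ 0.5747 -0.4734  0.2493] yaw=1.560 F=[ 0.5 -0.5 -7.6] M=[-0.21  0.05 -0.01]
t=9.77 y=-4.9 ncc=0.90 pos=[ 0.5758 -0.4732  0.2492] yaw=1.561 F=[ 0.5  0.2 -7.9] M=[-0.09 -0.11 -0.06]
v mm/s -8.919776883006579
```

```bash
cat > sysid.py <<'E'
import numpy as np
from scipy.optimize import least_squares
from scipy.integrate import solve_ivp
H=1/12
def traj(t0,segs):  # segs: list of (list of abs pos mm rel start per row | float hold)
    T=[t0];X=[0.]
    for s in segs:
        if isinstance(s,float): T.append(T[-1]+s); X.append(X[-1])
        else:
            x0=X[-1]
            for d in s: T.append(T[-1]+H); X.append(x0+d)
    return np.array(T),np.array(X)
A=traj(4.7,[.1,[0,0],.2,[0]*4,.1,[-1,-2.5,-4,-5.5,-7],.1,[-4,-8.5,-13,-17,-20],.1,[-8,-17,-26,-33,-38],.1,[-2,-4,-6,-8],.1])
DA=np.array([[5.08,8.4],[5.13,7.8],[5.52,1.8],[5.57,1.1],[6.03,-1.7],[6.08,-2.5],[6.55,2.4],[6.60,1.2],[7.07,16.8],[7.12,14.7],[7.50,1.9],[7.55,-.1]])
B=traj(9.2,[.1,[-5,-12,-20,-28,-35],.1]); DB=np.array([[9.2,-25.6],[9.25,-26.3],[9.72,-4.5],[9.77,-4.9]])
def sim(TX,y0,v0,b,kap,c,ts):
    T,X=TX; ts=np.asarray(ts); lag=.035; t=ts[0]; w=X[0]+y0; v=v0; out=[]; dt=.005
    g=np.arange(ts[0],ts[-1]+dt,dt); xs=np.interp(g-lag,T,X); vs=np.gradient(xs,dt); w=xs[0]+y0; W=[]
    for x,u in zip(xs,vs):
        W.append(w-x); a=b+kap*(w-x)-c*(v-u); v+=a*dt; w+=v*dt
    return np.interp(ts,g,W),v
def res(p):
    b,k,c,ya,va,yb,vb=p
    return np.r_[sim(A,ya,va,b,k,c,DA[:,0])[0]-DA[:,1],sim(B,yb,vb,b,k,c,DB[:,0])[0]-DB[:,1],k*.3,c*1]
if __name__=='__main__':
    r=least_squares(res,[-17,0,0,8.4,-15,-25,-20]); J=np.linalg.inv(r.jac.T@r.jac); print(r.x.round(2),np.sqrt(np.diag(J)).round(2)); print(r.fun.round(1))
E
python3 sysid.py
```

```text
[-19.42   0.26   0.63   8.39 -12.71 -25.61 -11.94] [2.05 0.66 0.3  0.74 3.58 0.76 6.49]
[-0.  -0.1  0.1 -0.   0.  -0.  -0.  -0.  -0.1  0.1  0.1 -0.1 -0.   0.1
 -0.6  0.5  0.1  0.6]
```

```bash
python3 - <<'E'
from plan import *
dp=[-.03,-.06,-.09]+[-.106]*12+[-.075,-.04,-.02]; n=len(dp); print(n,sum(dp))
vx=[.075*min(1,(i+.5)/4,(n-i-.5)/4) for i in range(n)]
plan(-.0065,-.031,dp,vx,[0]*n,b=-.019,Ny=15)
E
```

```text
18 -1.587
call
dx -1.0 dy 0.8 dz 0.0 turn 0.030
dx -0.2 dy 3.2 dz 0.0 turn 0.090
dx 2.3 dy 7.5 dz 0.0 turn 0.180
dx 5.5 dy 13.8 dz 0.0 turn 0.286
dx 8.1 dy 21.4 dz 0.0 turn 0.392
call
dx 5.2 dy 6.5 dz 0.0 turn 0.106
dx 10.2 dy 13.7 dz 0.0 turn 0.212
dx 15.0 dy 21.4 dz 0.0 turn 0.318
dx 19.4 dy 29.8 dz 0.0 turn 0.424
dx 23.3 dy 38.9 dz 0.0 turn 0.530
call
dx 7.9 dy 6.7 dz 0.0 turn 0.106
dx 15.5 dy 14.2 dz 0.0 turn 0.212
dx 22.8 dy 22.7 dz 0.0 turn 0.318
dx 29.7 dy 32.1 dz 0.0 turn 0.424
dx 36.3 dy 41.6 dz 0.0 turn 0.530
call
dx 8.8 dy 4.2 dz 0.0 turn 0.075
dx 15.1 dy 7.2 dz 0.0 turn 0.115
dx 20.1 dy 8.6 dz 0.0 turn 0.135
end C [ 0.6469 -0.3337] grip [ 0.5789 -0.3319] psi -0.026 v 0.0449
```

Request:
{"api": "apply_moves", "payload": {
  "series": [
    {"dx":-1,"dy":1,"dz":0,"turn":0.03,"jaw":1},
    {"dx":0,"dy":3,"dz":0,"turn":0.09,"jaw":1},
    {"dx":2.5,"dy":7.5,"dz":0,"turn":0.18,"jaw":1},
    {"dx":5.5,"dy":14,"dz":0,"turn":0.286,"jaw":1},
    {"dx":8,"dy":21.5,"dz":0,"turn":0.392,"jaw":1}
  ]
}}

```text
time: 10.23
tool_pos: [0.5653, -0.4521, 0.2492]
tool_rot: [-0.0, 0.203, 0.979, -0.0]
contact_force: [1.2, -0.4, -7.2]
gripper_width: 0.155
grasp_force: 59.0
```

Request:
{"api": "apply_moves", "payload": {
  "series": [
    {"dx":5,"dy":6.5,"dz":0,"turn":0.106,"jaw":1},
    {"dx":10,"dy":13.5,"dz":0,"turn":0.212,"jaw":1},
    {"dx":15,"dy":21.5,"dz":0,"turn":0.318,"jaw":1},
    {"dx":19.5,"dy":30,"dz":0,"turn":0.424,"jaw":1},
    {"dx":23.5,"dy":39,"dz":0,"turn":0.53,"jaw":1}
  ]
}}

```text
time: 10.65
tool_pos: [0.559, -0.4065, 0.2493]
tool_rot: [-0.0, 0.452, 0.892, -0.0]
contact_force: [0.2, -1.3, -8.0]
gripper_width: 0.152
grasp_force: 59.0
```

Request:
{"api": "apply_moves", "payload": {
  "series": [
    {"dx":8,"dy":6.5,"dz":0,"turn":0.106,"jaw":1},
    {"dx":15.5,"dy":14,"dz":0,"turn":0.212,"jaw":1},
    {"dx":23,"dy":22.5,"dz":0,"turn":0.318,"jaw":1},
    {"dx":29.5,"dy":32,"dz":0,"turn":0.424,"jaw":1},
    {"dx":36,"dy":41.5,"dz":0,"turn":0.53,"jaw":1}
  ]
}}

```text
time: 11.07
tool_pos: [0.5711, -0.3527, 0.2494]
tool_rot: [-0.0, 0.67, 0.742, -0.0]
contact_force: [0.0, -0.6, -8.1]
gripper_width: 0.151
grasp_force: 59.0
```

Request:
{"api": "apply_moves", "payload": {
  "series": [
    {"dx":9,"dy":4,"dz":0,"turn":0.075,"jaw":1},
    {"dx":15,"dy":7,"dz":0,"turn":0.115,"jaw":1},
    {"dx":20,"dy":8.5,"dz":0,"turn":0.135,"jaw":1}
  ]
}}

```text
time: 11.32
tool_pos: [0.5776, -0.3316, 0.2493]
tool_rot: [-0.0, 0.717, 0.697, 0.0]
contact_force: [0.5, -0.6, -7.3]
gripper_width: 0.158
grasp_force: 59.0
```

```bash
python3 meas.py
```

```text
t=11.32 y=-31.2 ncc=0.88 pos=[ 0.5776 -0.3316  0.2493] yaw=-0.028 F=[ 0.5 -0.6 -7.3] M=[ 0.08  0.16 -0.01]
t=11.37 y=-31.8 ncc=0.88 pos=[ 0.5778 -0.3307  0.2493] yaw=-0.028 F=[-0.2  1.5 -7.3] M=[0.28 0.17 0.13]
v mm/s -12.42304446721702
```

```bash
python3 - <<'E'
from h import *
sc=dict(np.load('pics/scene0.npz')); si=dict(np.load('pics/side0.npz'))
print('tray scene corners',unproj(sc,[[86,186],[45,203],[35,158],[0,180]],.0).round(3))
print('bone scene',unproj(sc,[[98,230],[95,215],[40,245],[0,238]],.02).round(3))
print('bone side',unproj(si,[[432,290],[450,325],[512,325],[440,272]],.02).round(3))
E
```

```text
tray scene corners [[ 0.648 -0.561  0.   ]
 [ 0.775 -0.578  0.   ]
 [ 0.623 -0.89   0.   ]
 [ 0.776 -0.832  0.   ]]
bone scene [[ 0.788 -0.311  0.02 ]
 [ 0.75  -0.374  0.02 ]
 [ 0.902 -0.379  0.02 ]
 [ 0.941 -0.489  0.02 ]]
bone side [[ 0.802 -0.317  0.02 ]
 [ 0.78  -0.391  0.02 ]
 [ 0.875 -0.425  0.02 ]
 [ 0.845 -0.284  0.02 ]]
```

Request:
{"api": "apply_moves", "payload": {
  "series": [
    {"dx":-3,"dy":-2,"dz":6,"turn":0,"jaw":1},
    {"dx":-7,"dy":-7,"dz":18,"turn":0,"jaw":1},
    {"dx":-12,"dy":-12,"dz":32,"turn":0,"jaw":1},
    {"dx":-18,"dy":-18,"dz":46,"turn":0,"jaw":1},
    {"dx":-24,"dy":-24,"dz":60,"turn":0,"jaw":1}
  ]
}}

```text
time: 11.83
tool_pos: [0.5512, -0.3564, 0.1864]
tool_rot: [-0.001, 0.717, 0.697, -0.0]
contact_force: [-0.7, 0.0, -7.7]
gripper_width: 0.161
grasp_force: 58.9
```

Request:
{"api": "apply_moves", "payload": {
  "series": [
    {"dx":-6,"dy":-6,"dz":13,"turn":0,"jaw":1},
    {"dx":-12,"dy":-12,"dz":26,"turn":0,"jaw":1},
    {"dx":-18,"dy":-18,"dz":38,"turn":0,"jaw":1},
    {"dx":-24,"dy":-22,"dz":48,"turn":0,"jaw":1},
    {"dx":-28,"dy":-24,"dz":55,"turn":0,"jaw":1}
  ]
}}

```text
time: 12.25
tool_pos: [0.5269, -0.3838, 0.1324]
tool_rot: [-0.001, 0.717, 0.697, -0.0]
contact_force: [-0.7, -0.1, -6.9]
gripper_width: 0.155
grasp_force: 59.0
```

```bash
python3 meas.py
```

```text
t=12.25 y=5.3 ncc=0.93 pos=[ 0.5269 -0.3838  0.1324] yaw=-0.028 F=[-0.7 -0.1 -6.9] M=[ 0.03  0.21 -0.03]
t=12.30 y=3.8 ncc=0.93 pos=[ 0.5264 -0.384   0.1313] yaw=-0.028 F=[-2.  -0.6 -8.4] M=[ 0.05  0.4  -0.07]
v mm/s -29.781933969519944
```

Request:
{"api": "apply_moves", "payload": {
  "series": [
    {"dx":-6,"dy":0,"dz":0,"turn":0,"jaw":1},
    {"dx":-13,"dy":0,"dz":1,"turn":0,"jaw":1},
    {"dx":-18,"dy":0,"dz":3,"turn":0,"jaw":1},
    {"dx":-20,"dy":0,"dz":5,"turn":0,"jaw":1},
    {"dx":-20,"dy":0,"dz":7,"turn":0,"jaw":1}
  ]
}}

```text
time: 12.77
tool_pos: [0.528, -0.4042, 0.1279]
tool_rot: [0.001, 0.717, 0.697, -0.0]
contact_force: [-2.2, -2.2, 35.6]
gripper_width: 0.153
grasp_force: 67.3
```

```bash
python3 meas.py
```

```text
t=12.77 y=4.4 ncc=0.93 pos=[ 0.528  -0.4042  0.1279] yaw=-0.027 F=[-2.2 -2.2 35.6] M=[-0.66  0.29 -0.03]
t=12.82 y=2.6 ncc=0.92 pos=[ 0.5281 -0.404   0.128 ] yaw=-0.027 F=[-0.1 -0.6 -6.5] M=[-0.09  0.05 -0.09]
v mm/s -35.94905768359814
```

Request:
{"api": "apply_moves", "payload": {
  "series": [
    {"dx":0,"dy":0,"dz":0.5,"turn":0,"jaw":1},
    {"dx":0,"dy":0,"dz":1,"turn":0,"jaw":1},
    {"dx":0,"dy":0,"dz":1.5,"turn":0,"jaw":1},
    {"dx":0,"dy":0,"dz":1.5,"turn":0,"jaw":1}
  ]
}}

```text
time: 13.2
tool_pos: [0.5281, -0.4038, 0.128]
tool_rot: [0.001, 0.717, 0.698, -0.0]
contact_force: [-4.5, 0.1, 6.4]
gripper_width: 0.154
grasp_force: 60.9
```

```bash
python3 meas.py
```

```text
t=13.20 y=-10.6 ncc=0.92 pos=[ 0.5281 -0.4038  0.128 ] yaw=-0.027 F=[-4.5  0.1  6.4] M=[ 0.07  0.74 -0.08]
t=13.25 y=-12.2 ncc=0.91 pos=[ 0.5281 -0.4038  0.128 ] yaw=-0.027 F=[-5.5  0.7  6.7] M=[ 0.08  0.73 -0.06]
v mm/s -32.56181600621087
```

Request:
{"api": "apply_moves", "payload": {
  "series": [
    {"dx":0,"dy":0,"dz":0,"turn":0,"jaw":0.7},
    {"dx":0,"dy":0,"dz":0,"turn":0,"jaw":0.65},
    {"dx":0,"dy":0,"dz":0,"turn":0,"jaw":0.65},
    {"dx":0,"dy":0,"dz":0,"turn":0,"jaw":0.65},
    {"dx":0,"dy":0,"dz":0,"turn":0,"jaw":0.65}
  ]
}}

```text
time: 13.72
tool_pos: [0.5277, -0.403, 0.1256]
tool_rot: [-0.0, 0.717, 0.698, 0.0]
contact_force: [0.2, -0.1, 0.3]
gripper_width: 0.353
grasp_force: 0.0
```

```bash
python3 meas.py
```

```text
t=13.72 y=-26.4 ncc=0.87 pos=[ 0.5277 -0.403   0.1256] yaw=-0.027 F=[ 0.2 -0.1  0.3] M=[ 0.01 -0.01 -0.02]
t=13.77 y=-27.8 ncc=0.85 pos=[ 0.5277 -0.4031  0.1256] yaw=-0.027 F=[-0.5 -0.1  0.4] M=[-0.03 -0.03  0.  ]
v mm/s -28.91147840720366
```

Request:
{"api": "apply_moves", "payload": {
  "series": [
    {"dx":0,"dy":0,"dz":0,"turn":0,"jaw":0.78},
    {"dx":0,"dy":0,"dz":0,"turn":0,"jaw":0.84},
    {"dx":0,"dy":0,"dz":0,"turn":0,"jaw":1},
    {"dx":0,"dy":0,"dz":0,"turn":0,"jaw":1}
  ]
}}

```text
time: 14.15
tool_pos: [0.528, -0.4032, 0.1259]
tool_rot: [0.0, 0.717, 0.698, 0.0]
contact_force: [2.1, -0.0, -0.1]
gripper_width: 0.16
grasp_force: 59.1
```

```bash
python3 - <<'E'
from plan import *
s=state(); print(s['time'],pose(),s['contact_force'],s['ft_torque'],s['grasp_force'])
E
```

```text
14.15 (array([ 0.52798808, -0.40318058,  0.12591548]), np.float64(-0.02690709863830526), array([ 8.23027550e-04, -1.43550093e-04, -9.99999651e-01])) [ 2.08706227 -0.04526774 -0.069566  ] [ 0.06111282 -0.20821524  0.0087967 ] 59.119781255722046
```

Request:
{"api": "apply_moves", "payload": {
  "series": [
    {"dx":0,"dy":0,"dz":-4,"turn":0,"jaw":1},
    {"dx":-2,"dy":0,"dz":-14,"turn":0,"jaw":1},
    {"dx":-6,"dy":0,"dz":-28,"turn":0,"jaw":1},
    {"dx":-12,"dy":0,"dz":-44,"turn":0,"jaw":1},
    {"dx":-19,"dy":0,"dz":-60,"turn":0,"jaw":1}
  ]
}}

```text
time: 14.57
tool_pos: [0.5265, -0.4221, 0.1862]
tool_rot: [-0.001, 0.717, 0.698, -0.0]
contact_force: [0.6, 0.6, -6.6]
gripper_width: 0.158
grasp_force: 58.8
```

Request:
{"api": "apply_moves", "payload": {
  "series": [
    {"dx":-8,"dy":0,"dz":-15,"turn":0,"jaw":1},
    {"dx":-16,"dy":0,"dz":-28,"turn":0,"jaw":1},
    {"dx":-24,"dy":0,"dz":-38,"turn":0,"jaw":1},
    {"dx":-32,"dy":0,"dz":-45,"turn":0,"jaw":1},
    {"dx":-39,"dy":0,"dz":-50,"turn":0,"jaw":1}
  ]
}}

```text
time: 14.98
tool_pos: [0.526, -0.4623, 0.2368]
tool_rot: [0.0, 0.717, 0.697, -0.0]
contact_force: [-0.8, -0.4, -7.7]
gripper_width: 0.158
grasp_force: 58.7
```

```bash
python3 meas.py
```

```text
t=14.98 y=-13.1 ncc=0.92 pos=[ 0.526  -0.4623  0.2368] yaw=-0.027 F=[-0.8 -0.4 -7.7] M=[0.05 0.11 0.04]
t=15.03 y=-13.8 ncc=0.92 pos=[ 0.5259 -0.4638  0.2375] yaw=-0.028 F=[-0.4 -1.7 -5.6] M=[-0.28  0.11 -0.02]
v mm/s -13.857850518779829
```

```bash
cat > plan2.py <<'E'
from plan import *
def plan2(y,v,dpsi,vx,dz,b=0.,c=.25,N0=0,Ny=10,rho=None):
    """as plan, but simulates the till: y offset (m), v speed of till along tote y, in the world. y error removed with a smooth profile over Ny rows."""
    p,psi=pose()[:2]; z=0; ex=lambda a:np.array([np.cos(a),np.sin(a)]); ey=lambda a:np.array([-np.sin(a),np.cos(a)])
    C=p[:2]+L*ex(psi); prof=np.diff((1-np.cos(np.pi*np.arange(Ny+1)/Ny))/2); y0=y; out=[];ys=[]
    for k in range(len(dpsi)):
        if k%5==0: st=(C-L*ex(psi),psi,z)
        w=dpsi[k]/H; pm=psi+dpsi[k]/2; yd=y0*(1-prof[:k+1].sum()) if k<Ny else 0.
        # rel. velocity along y: vt_y - Cdot_y ; Cdot_y chosen so y follows yd
        ry=(yd-y)/H; a=b+w*w*y-c*ry-w*vx[k]   # v here = Cdot_y + ry
        vm=v+a*H/2; v+=a*H; u=vm-ry; y=yd
        C=C+ey(pm)*u*H+ex(pm)*vx[k]*H; psi+=dpsi[k]; z+=dz[k]; d=C-L*ex(psi)-st[0]
        out.append((d@ey(st[1])*1e3,d@ex(st[1])*1e3,z-st[2],-(psi-st[1])))
    for k,o in enumerate(out): print(('call\n' if k%5==0 else '')+'dx %.1f dy %.1f dz %.1f turn %.3f'%o)
    print('end C',C.round(4),'grip',(C-L*ex(psi)).round(4),'psi',round(psi,3),'v',round(v,4))
E
python3 - <<'E'
from plan2 import *
dp=[-.03,-.06,-.09]+[-.105]*12+[-.07,-.04,-.02]; n=len(dp); print(n,sum(dp))
vx=[.055*min(1,(i+.5)/4,(n-i-.5)/4) for i in range(n)]
plan2(-.0155,-.043,dp,vx,[-1]*n)
E
```

```text
18 -1.57
call
dx -1.9 dy 0.5 dz -1.0 turn 0.030
dx -2.6 dy 2.2 dz -2.0 turn 0.090
dx -2.1 dy 5.2 dz -3.0 turn 0.180
dx -1.5 dy 9.5 dz -4.0 turn 0.285
dx -1.4 dy 14.3 dz -5.0 turn 0.390
call
dx 1.8 dy 4.7 dz -1.0 turn 0.105
dx 3.6 dy 9.6 dz -2.0 turn 0.210
dx 5.8 dy 14.9 dz -3.0 turn 0.315
dx 8.3 dy 20.8 dz -4.0 turn 0.420
dx 11.3 dy 27.5 dz -5.0 turn 0.525
call
dx 6.3 dy 4.9 dz -1.0 turn 0.105
dx 12.5 dy 10.5 dz -2.0 turn 0.210
dx 18.5 dy 16.9 dz -3.0 turn 0.315
dx 24.3 dy 24.1 dz -4.0 turn 0.420
dx 30.0 dy 31.5 dz -5.0 turn 0.525
call
dx 6.3 dy 3.1 dz -1.0 turn 0.070
dx 10.5 dy 5.2 dz -2.0 turn 0.110
dx 13.6 dy 6.1 dz -3.0 turn 0.130
end C [ 0.625  -0.5459] grip [ 0.6269 -0.4779] psi -1.598 v 0.0213
```

```bash
python3 - <<'E'
from plan2 import *
dp=[-.03,-.06,-.09]+[-.105]*12+[-.07,-.04,-.02]; n=len(dp)
vx=[.043*min(1,(i+.5)/4,(n-i-.5)/4) for i in range(n)]
plan2(-.0155,-.043,dp,vx,[-1]*n)
E
```

```text
call
dx -1.9 dy 0.4 dz -1.0 turn 0.030
dx -2.6 dy 1.7 dz -2.0 turn 0.090
dx -2.1 dy 4.1 dz -3.0 turn 0.180
dx -1.3 dy 7.5 dz -4.0 turn 0.285
dx -1.1 dy 11.3 dz -5.0 turn 0.390
call
dx 1.5 dy 3.7 dz -1.0 turn 0.105
dx 3.1 dy 7.5 dz -2.0 turn 0.210
dx 5.0 dy 11.8 dz -3.0 turn 0.315
dx 7.3 dy 16.5 dz -4.0 turn 0.420
dx 10.0 dy 21.9 dz -5.0 turn 0.525
call
dx 5.5 dy 3.9 dz -1.0 turn 0.105
dx 10.9 dy 8.4 dz -2.0 turn 0.210
dx 16.2 dy 13.5 dz -3.0 turn 0.315
dx 21.2 dy 19.3 dz -4.0 turn 0.420
dx 26.2 dy 25.3 dz -5.0 turn 0.525
call
dx 4.9 dy 2.4 dz -1.0 turn 0.070
dx 7.9 dy 4.0 dz -2.0 turn 0.110
dx 9.6 dy 4.7 dz -3.0 turn 0.130
end C [ 0.6055 -0.5407] grip [ 0.6074 -0.4728] psi -1.598 v 0.0048
```

Request:
{"api": "apply_moves", "payload": {
  "series": [
    {"dx":-2,"dy":0.5,"dz":-1,"turn":0.03,"jaw":1},
    {"dx":-2.5,"dy":1.5,"dz":-2,"turn":0.09,"jaw":1},
    {"dx":-2,"dy":4,"dz":-3,"turn":0.18,"jaw":1},
    {"dx":-1.5,"dy":7.5,"dz":-4,"turn":0.285,"jaw":1},
    {"dx":-1,"dy":11.5,"dz":-5,"turn":0.39,"jaw":1}
  ]
}}

```text
time: 15.5
tool_pos: [0.5372, -0.4617, 0.239]
tool_rot: [-0.002, 0.84, 0.543, -0.0]
contact_force: [-0.3, 0.6, -6.4]
gripper_width: 0.155
grasp_force: 58.7
```

Request:
{"api": "apply_moves", "payload": {
  "series": [
    {"dx":1.5,"dy":3.5,"dz":-1,"turn":0.105,"jaw":1},
    {"dx":3,"dy":7.5,"dz":-2,"turn":0.21,"jaw":1},
    {"dx":5,"dy":12,"dz":-3,"turn":0.315,"jaw":1},
    {"dx":7.5,"dy":16.5,"dz":-4,"turn":0.42,"jaw":1},
    {"dx":10,"dy":22,"dz":-5,"turn":0.525,"jaw":1}
  ]
}}

```text
time: 15.92
tool_pos: [0.5615, -0.4614, 0.2438]
tool_rot: [-0.002, 0.952, 0.307, -0.001]
contact_force: [-0.6, -0.2, -7.4]
gripper_width: 0.16
grasp_force: 58.7
```

Request:
{"api": "apply_moves", "payload": {
  "series": [
    {"dx":5.5,"dy":4,"dz":-1,"turn":0.105,"jaw":1},
    {"dx":11,"dy":8.5,"dz":-2,"turn":0.21,"jaw":1},
    {"dx":16,"dy":13.5,"dz":-3,"turn":0.315,"jaw":1},
    {"dx":21,"dy":19.5,"dz":-4,"turn":0.42,"jaw":1},
    {"dx":26,"dy":25.5,"dz":-5,"turn":0.525,"jaw":1}
  ]
}}

```text
time: 16.33
tool_pos: [0.5979, -0.4667, 0.2488]
tool_rot: [-0.001, 0.999, 0.049, -0.001]
contact_force: [-0.8, 0.1, -7.0]
gripper_width: 0.156
grasp_force: 58.7
```

Request:
{"api": "apply_moves", "payload": {
  "series": [
    {"dx":5,"dy":2.5,"dz":-1,"turn":0.07,"jaw":1},
    {"dx":8,"dy":4,"dz":-2,"turn":0.11,"jaw":1},
    {"dx":9.5,"dy":4.5,"dz":-3,"turn":0.13,"jaw":1}
  ]
}}

```text
time: 16.58
tool_pos: [0.6079, -0.4704, 0.2517]
tool_rot: [-0.001, 1.0, -0.014, -0.001]
contact_force: [0.1, 0.6, -8.3]
gripper_width: 0.156
grasp_force: 58.7
```

```bash
python3 meas.py
```

```text
t=16.58 y=-45.1 ncc=0.75 pos=[ 0.6079 -0.4704  0.2517] yaw=-1.598 F=[ 0.1  0.6 -8.3] M=[ 0.15 -0.14  0.  ]
t=16.63 y=-47.1 ncc=0.73 pos=[ 0.608  -0.4705  0.2522] yaw=-1.598 F=[-1.  -0.1 -6.8] M=[ 0.17 -0.13  0.01]
v mm/s -41.36712120181934
```

Request:
{"api": "apply_moves", "payload": {
  "series": [
    {"dx":-8,"dy":0,"dz":0,"turn":0,"jaw":1},
    {"dx":-20,"dy":0,"dz":0,"turn":0,"jaw":1},
    {"dx":-33,"dy":0,"dz":0,"turn":0,"jaw":1},
    {"dx":-46,"dy":0,"dz":0,"turn":0,"jaw":1},
    {"dx":-58,"dy":0,"dz":0,"turn":0,"jaw":1}
  ]
}}

```text
time: 17.1
tool_pos: [0.548, -0.4692, 0.2535]
tool_rot: [-0.0, 1.0, -0.013, -0.001]
contact_force: [-0.1, 0.2, -7.6]
gripper_width: 0.156
grasp_force: 58.7
```

```bash
python3 meas.py; cp pics/$(ls -t pics | head -1) pics/look2.png
```

```text
t=17.10 y=-11.6 ncc=0.89 pos=[ 0.548  -0.4692  0.2535] yaw=-1.597 F=[-0.1  0.2 -7.6] M=[ 0.15 -0.08 -0.03]
t=17.15 y=-11.6 ncc=0.89 pos=[ 0.5459 -0.4695  0.2535] yaw=-1.598 F=[ 0.  -1.7 -7.1] M=[-0.01  0.2  -0.05]
v mm/s -1.1568531762642156
```

View pics/look2.png

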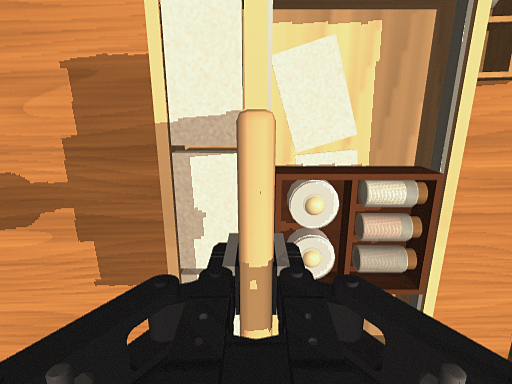

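Request:
{"api": "apply_moves", "payload": {
  "series": [
    {"dx":-8,"dy":0,"dz":0,"turn":0,"jaw":1},
    {"dx":-20,"dy":0,"dz":0,"turn":0,"jaw":1},
    {"dx":-34,"dy":0,"dz":0,"turn":0,"jaw":1},
    {"dx":-48,"dy":0,"dz":0,"turn":0,"jaw":1},
    {"dx":-62,"dy":0,"dz":0,"turn":0,"jaw":1}
  ]
}}

```text
time: 17.62
tool_pos: [0.4865, -0.4677, 0.2537]
tool_rot: [-0.0, 1.0, -0.013, -0.0]
contact_force: [0.0, 0.0, -7.4]
gripper_width: 0.158
grasp_force: 58.7
```

Request:
{"api": "apply_moves", "payload": {
  "series": [
    {"dx":-12,"dy":0,"dz":0,"turn":0,"jaw":1},
    {"dx":-22,"dy":0,"dz":0,"turn":0,"jaw":1},
    {"dx":-30,"dy":0,"dz":0,"turn":0,"jaw":1},
    {"dx":-35,"dy":0,"dz":0,"turn":0,"jaw":1}
  ]
}}

```text
time: 17.95
tool_pos: [0.4517, -0.4671, 0.2539]
tool_rot: [0.0, 1.0, -0.013, -0.0]
contact_force: [0.0, -0.0, -7.5]
gripper_width: 0.16
grasp_force: 58.7
```

```bash
python3 meas.py
```

```text
t=17.95 y=35.4 ncc=0.91 pos=[ 0.4517 -0.4671  0.2539] yaw=-1.597 F=[ 0.  -0.  -7.5] M=[ 0.15  0.05 -0.07]
t=18.00 y=33.4 ncc=0.91 pos=[ 0.4512 -0.4671  0.2539] yaw=-1.598 F=[-0.3 -0.1 -8.5] M=[0.24 0.14 0.  ]
v mm/s -38.56027918883401
```

Request:
{"api": "apply_moves", "payload": {
  "series": [
    {"dx":-7,"dy":0,"dz":0,"turn":0,"jaw":1},
    {"dx":-14,"dy":0,"dz":0,"turn":0,"jaw":1},
    {"dx":-21,"dy":0,"dz":0,"turn":0,"jaw":1},
    {"dx":-27,"dy":0,"dz":0,"turn":0,"jaw":1},
    {"dx":-32,"dy":0,"dz":0,"turn":0,"jaw":1}
  ]
}}

```text
time: 18.47
tool_pos: [0.42, -0.4662, 0.2538]
tool_rot: [-0.0, 1.0, -0.013, -0.0]
contact_force: [0.2, -0.3, -7.2]
gripper_width: 0.155
grasp_force: 58.7
```

```bash
python3 meas.py
```

```text
t=18.47 y=39.2 ncc=0.92 pos=[ 0.42   -0.4662  0.2538] yaw=-1.597 F=[ 0.2 -0.3 -7.2] M=[0.17 0.07 0.02]
t=18.52 y=37.5 ncc=0.92 pos=[ 0.4192 -0.4662  0.2538] yaw=-1.598 F=[-0.8 -0.6 -8.4] M=[0.21 0.21 0.  ]
v mm/s -32.87909159384735
```

```bash
python3 - <<'E'
from plan2 import *
dp=[.04,.08,.1,.1,.1,.1,.1,.07,.03]; n=len(dp); print(sum(dp))
vx=[-.05*min(1,(i+.5)/3,(n-i-.5)/3) for i in range(n)]
plan2(.035,-.049,dp,vx,[0]*n,b=.015,Ny=1000)
E
```

```text
0.7200000000000001
call
dx -6.7 dy -0.6 dz 0.0 turn -0.040
dx -15.9 dy -1.9 dz 0.0 turn -0.120
dx -26.2 dy -3.7 dz 0.0 turn -0.220
dx -35.9 dy -5.3 dz 0.0 turn -0.320
dx -45.0 dy -6.3 dz 0.0 turn -0.420
call
dx -7.4 dy -3.8 dz 0.0 turn -0.100
dx -14.2 dy -6.3 dz 0.0 turn -0.200
dx -18.4 dy -7.4 dz 0.0 turn -0.270
dx -19.3 dy -7.9 dz 0.0 turn -0.300
end C [ 0.3977 -0.5112] grip [ 0.3543 -0.4589] psi -0.878 v 0.0167
```

Request:
{"api": "apply_moves", "payload": {
  "series": [
    {"dx":-6.5,"dy":-0.5,"dz":0,"turn":-0.04,"jaw":1},
    {"dx":-16,"dy":-2,"dz":0,"turn":-0.12,"jaw":1},
    {"dx":-26,"dy":-3.5,"dz":0,"turn":-0.22,"jaw":1},
    {"dx":-36,"dy":-5.5,"dz":0,"turn":-0.32,"jaw":1},
    {"dx":-45,"dy":-6.5,"dz":0,"turn":-0.42,"jaw":1}
  ]
}}

```text
time: 18.98
tool_pos: [0.3756, -0.4583, 0.2538]
tool_rot: [0.0, 0.98, 0.198, 0.0]
contact_force: [0.8, 0.4, -7.1]
gripper_width: 0.156
grasp_force: 58.7
```

Request:
{"api": "apply_moves", "payload": {
  "series": [
    {"dx":-7.5,"dy":-4,"dz":0,"turn":-0.1,"jaw":1},
    {"dx":-14,"dy":-6.5,"dz":0,"turn":-0.2,"jaw":1},
    {"dx":-18.5,"dy":-7.5,"dz":0,"turn":-0.27,"jaw":1},
    {"dx":-19.5,"dy":-8,"dz":0,"turn":-0.3,"jaw":1}
  ]
}}

```text
time: 19.32
tool_pos: [0.3542, -0.4588, 0.254]
tool_rot: [0.0, 0.94, 0.341, -0.0]
contact_force: [0.7, -0.0, -7.7]
gripper_width: 0.155
grasp_force: 58.7
```

```bash
python3 meas.py
```

```text
t=19.32 y=31.9 ncc=0.94 pos=[ 0.3542 -0.4588  0.254 ] yaw=-0.875 F=[ 0.7 -0.  -7.7] M=[0.08 0.12 0.06]
t=19.37 y=32.1 ncc=0.94 pos=[ 0.3543 -0.4587  0.254 ] yaw=-0.875 F=[-0.2  0.3 -6.7] M=[ 0.13  0.19 -0.12]
v mm/s 4.729617060123349
```

```bash
cat > ctl.py <<'E'
from meas import *
from plan import pose,H,L
import sys
def ctl(dpsi_tot,vx_bias=0.,dz=0.,n=5,ymax=.02,kap=.6,c=.3,b=0.,coriolis=True,Pt=0.,vmax=.12):
    """look, estimate the till, and print the next n rows: turn by dpsi_tot, mean speed vx_bias along tote x"""
    D=[]
    for i in range(3):
        t,y,q,s,w,f=look(); ey=np.array([-np.sin(w),np.cos(w)]); ex=np.array([np.cos(w),np.sin(w)])
        D.append((t,y/1e3,s['tool_pos'][:2]@ey))
    D=np.array(D); v=np.polyfit(D[:,0],D[:,1]+D[:,2],1)[0]; u=np.polyfit(D[:,0],D[:,2],1)[0]; y=D[-1,1]+(v)*.05; P=v+c*y
    print(f"t={t+.05:.2f} y={y*1e3:.1f} v={v*1e3:.1f} P={P*1e3:.1f} ncc={q:.2f} pos={s['tool_pos'].round(4)} yaw={w:.3f} F={s['contact_force'].round(1)}")
    sh=np.sin(np.pi*(np.arange(n)+.5)/n); sh/=sh.sum(); dps=dpsi_tot*sh
    p,psi,_=pose(); C=p[:2]+L*ex; y1=y-np.clip(y,-ymax,ymax); yp=y1+(y-y1)*(1+np.cos(np.pi*np.arange(n+1)/n))/2
    free=sum((b+kap*(yp[k]+yp[k+1])/2+(dps[k]/H)**2*yp[k])*H for k in range(n))
    vx=np.full(n,vx_bias)
    if coriolis and abs(dpsi_tot)>.05:
        m=(P+free-Pt)/(sum(dps*sh*n)); m=np.clip(m,-vmax,vmax); vx=m*sh*n
    st=p[:2]; 
    for k in range(n):
        wd=dps[k]/H; ry=(yp[k+1]-yp[k])/H; a=b+kap*yp[k]+wd*wd*yp[k]-c*ry-wd*vx[k]; vm=v+a*H/2; v+=a*H; pm=psi+dps[k]/2
        C=C+np.array([-np.sin(pm),np.cos(pm)])*(vm-ry)*H+np.array([np.cos(pm),np.sin(pm)])*vx[k]*H; psi+=dps[k]
        d=C-L*np.array([np.cos(psi),np.sin(psi)])-st
        print('dx %.1f dy %.1f dz %.1f turn %.3f'%(d@ey*1e3,d@ex*1e3,dz*(k+1)/n,-(psi-w)))
    print('end y',round(yp[-1]*1e3,1),'v',round(v*1e3,1),'C',C.round(3),'vx',vx.round(3))
E
python3 -c "
from ctl import *
ctl(-.25)"
```

```text
t=19.57 y=34.5 v=13.9 P=24.2 ncc=0.95 pos=[ 0.355  -0.4587  0.254 ] yaw=-0.878 F=[ 0.9  0.7 -6.5]
dx 4.8 dy -4.6 dz 0.0 turn 0.024
dx 15.7 dy -16.3 dz 0.0 turn 0.086
dx 29.5 dy -29.9 dz 0.0 turn 0.163
dx 40.8 dy -40.2 dz 0.0 turn 0.226
dx 45.1 dy -44.0 dz 0.0 turn 0.250
end y 14.5 v -3.8 C [ 0.391 -0.457] vx [-0.056 -0.147 -0.182 -0.147 -0.056]
```

Request:
{"api": "apply_moves", "payload": {
  "series": [
    {"dx":5,"dy":-4,"dz":0,"turn":0.024,"jaw":1},
    {"dx":16,"dy":-14,"dz":0,"turn":0.086,"jaw":1},
    {"dx":29.5,"dy":-26,"dz":0,"turn":0.163,"jaw":1},
    {"dx":41,"dy":-36,"dz":0,"turn":0.226,"jaw":1},
    {"dx":45,"dy":-40,"dz":0,"turn":0.25,"jaw":1}
  ]
}}

```text
time: 19.98
tool_pos: [0.3644, -0.3972, 0.2537]
tool_rot: [-0.001, 0.976, 0.219, 0.0]
contact_force: [0.3, -0.7, -6.8]
gripper_width: 0.157
grasp_force: 58.9
```

```bash
python3 -c "
from ctl import *
ctl(-.3,vmax=.08)"
```

```text
t=20.13 y=12.4 v=-25.3 P=-21.6 ncc=0.91 pos=[ 0.3643 -0.3981  0.2538] yaw=-1.126 F=[ 0.5 -0.1 -8.5]
dx 1.1 dy 2.0 dz 0.0 turn 0.029
dx 7.2 dy 7.7 dz 0.0 turn 0.104
dx 15.3 dy 15.4 dz 0.0 turn 0.196
dx 21.8 dy 22.3 dz 0.0 turn 0.271
dx 24.2 dy 25.1 dz 0.0 turn 0.300
end y 0.0 v 0.3 C [ 0.407 -0.478] vx [0.024 0.063 0.078 0.063 0.024]
```

Request:
{"api": "apply_moves", "payload": {
  "series": [
    {"dx":1,"dy":1.5,"dz":0,"turn":0.029,"jaw":1},
    {"dx":6.5,"dy":6,"dz":0,"turn":0.104,"jaw":1},
    {"dx":14,"dy":12.5,"dz":0,"turn":0.196,"jaw":1},
    {"dx":20.5,"dy":18.5,"dz":0,"turn":0.271,"jaw":1},
    {"dx":23,"dy":21,"dz":0,"turn":0.3,"jaw":1}
  ]
}}

```text
time: 20.55
tool_pos: [0.3945, -0.4092, 0.2539]
tool_rot: [0.0, 0.998, 0.07, 0.0]
contact_force: [0.2, 1.2, -6.3]
gripper_width: 0.158
grasp_force: 59.0
```

```bash
python3 -c "
from ctl import *
ctl(-.3,vmax=.08)"
```

```text
t=20.70 y=11.2 v=-2.3 P=1.1 ncc=0.90 pos=[ 0.3941 -0.409   0.2538] yaw=-1.426 F=[-0.2  0.4 -7.5]
dx 2.8 dy -0.4 dz 0.0 turn 0.028
dx 10.7 dy -1.2 dz 0.0 turn 0.103
dx 20.6 dy -1.3 dz 0.0 turn 0.196
dx 28.6 dy -0.7 dz 0.0 turn 0.271
dx 31.7 dy -0.3 dz 0.0 turn 0.300
end y 0.0 v 0.3 C [ 0.414 -0.471] vx [-0.006 -0.015 -0.019 -0.015 -0.006]
```

Request:
{"api": "apply_moves", "payload": {
  "series": [
    {"dx":3,"dy":-0.5,"dz":0,"turn":0.033,"jaw":1},
    {"dx":12,"dy":-1,"dz":0,"turn":0.12,"jaw":1},
    {"dx":23,"dy":-0.5,"dz":0,"turn":0.228,"jaw":1},
    {"dx":32,"dy":0.5,"dz":0,"turn":0.316,"jaw":1},
    {"dx":35,"dy":1,"dz":0,"turn":0.35,"jaw":1}
  ]
}}

```text
time: 21.12
tool_pos: [0.4291, -0.4043, 0.2538]
tool_rot: [-0.0, 0.995, -0.104, 0.0]
contact_force: [0.2, 1.3, -7.5]
gripper_width: 0.154
grasp_force: 59.0
```

```bash
python3 -c "
from ctl import *
ctl(0)"
```

```text
t=21.27 y=8.5 v=-1.7 P=0.8 ncc=0.88 pos=[ 0.4286 -0.4043  0.2538] yaw=-1.776 F=[ 0.5  0.4 -7.6]
dx 0.7 dy -0.0 dz 0.0 turn -0.000
dx 2.7 dy -0.0 dz 0.0 turn -0.000
dx 5.4 dy -0.0 dz 0.0 turn -0.000
dx 7.6 dy -0.0 dz 0.0 turn -0.000
dx 8.6 dy -0.0 dz 0.0 turn -0.000
end y 0.0 v 2.1 C [ 0.423 -0.473] vx [0. 0. 0. 0. 0.]
```

Request:
{"api": "apply_moves", "payload": {
  "series": [
    {"dx":1,"dy":0,"dz":0,"turn":0,"jaw":1},
    {"dx":3,"dy":0,"dz":0,"turn":0,"jaw":1},
    {"dx":5,"dy":0,"dz":0,"turn":0,"jaw":1},
    {"dx":7,"dy":0,"dz":0,"turn":0,"jaw":1},
    {"dx":8,"dy":0,"dz":0,"turn":0,"jaw":1}
  ]
}}

```text
time: 21.68
tool_pos: [0.4364, -0.4059, 0.2539]
tool_rot: [0.0, 0.995, -0.103, 0.0]
contact_force: [-0.6, -0.0, -6.5]
gripper_width: 0.159
grasp_force: 59.0
```

Request:
{"api": "apply_moves", "payload": {
  "series": [
    {"dx":0,"dy":0,"dz":0,"turn":0,"jaw":1},
    {"dx":0,"dy":0,"dz":0,"turn":0,"jaw":1},
    {"dx":0,"dy":0,"dz":0,"turn":0,"jaw":1},
    {"dx":0,"dy":0,"dz":0,"turn":0,"jaw":1},
    {"dx":0,"dy":0,"dz":0,"turn":0,"jaw":1}
  ]
}}

```text
time: 22.1
tool_pos: [0.4362, -0.4058, 0.2538]
tool_rot: [0.0, 0.995, -0.103, -0.0]
contact_force: [-0.5, -0.2, -7.6]
gripper_width: 0.152
grasp_force: 59.0
```

```bash
python3 -c "
from ctl import *
ctl(0)"
```

```text
t=22.25 y=15.0 v=12.0 P=16.4 ncc=0.87 pos=[ 0.4362 -0.4057  0.2538] yaw=-1.777 F=[-0.  -0.3 -7.8]
dx 2.5 dy -0.0 dz 0.0 turn -0.000
dx 7.4 dy -0.0 dz 0.0 turn -0.000
dx 13.3 dy -0.0 dz 0.0 turn -0.000
dx 18.5 dy -0.0 dz 0.0 turn -0.000
dx 21.5 dy -0.0 dz 0.0 turn -0.000
end y 0.0 v 18.7 C [ 0.443 -0.477] vx [0. 0. 0. 0. 0.]
```

```bash
python3 - <<'E'
s=open('ctl.py').read()
s+='''
def transit(dist,n=10,ymax=.025,kap=.8,c=.3,b=.004,gain=1.,extra=0.,dz=0.,frames=3,maxpsi=.4):
    """next n rows: go dist (m) along tote x, steering the yaw so that the till's drift is cancelled by the turn"""
    D=[]
    for i in range(frames):
        t,y,q,s,w,f=look(); ey=np.array([-np.sin(w),np.cos(w)]); ex=np.array([np.cos(w),np.sin(w)]); D.append((t,y/1e3,s['tool_pos'][:2]@ey))
    D=np.array(D); v=np.polyfit(D[:,0],D[:,1]+D[:,2],1)[0]; y=D[-1,1]+v*.05; P=v+c*y
    print(f"t={t+.05:.2f} y={y*1e3:.1f} v={v*1e3:.1f} P={P*1e3:.1f} ncc={q:.2f} pos={s['tool_pos'].round(4)} yaw={w:.3f} F={s['contact_force'].round(1)}")
    sh=np.sin(np.pi*(np.arange(n)+.5)/n); sh/=sh.sum(); vx=dist*sh/H
    p,psi,_=pose(); C=p[:2]+L*ex; y1=y-np.clip(y,-ymax,ymax); yp=y1+(y-y1)*(1+np.cos(np.pi*np.arange(n+1)/n))/2
    free=sum((b+kap*(yp[k]+yp[k+1])/2)*H for k in range(n))
    dps=np.clip((gain*(P+free)+extra)/(vx*sh).sum(),-maxpsi,maxpsi)*sh
    for k in range(n):
        if k%5==0: st,w0=C-L*np.array([np.cos(psi),np.sin(psi)]),psi; print('call')
        wd=dps[k]/H; ry=(yp[k+1]-yp[k])/H; a=b+kap*yp[k]+wd*wd*yp[k]-c*ry-wd*vx[k]; vm=v+a*H/2; v+=a*H; pm=psi+dps[k]/2
        C=C+np.array([-np.sin(pm),np.cos(pm)])*(vm-ry)*H+np.array([np.cos(pm),np.sin(pm)])*vx[k]*H; psi+=dps[k]
        d=C-L*np.array([np.cos(psi),np.sin(psi)])-st
        print('dx %.1f dy %.1f dz %.1f turn %.3f'%(d@[-np.sin(w0),np.cos(w0)]*1e3,d@[np.cos(w0),np.sin(w0)]*1e3,dz*(k+1)/n,-(psi-w0)))
    print('end y',round(yp[-1]*1e3,1),'v',round(v*1e3,1),'C',C.round(3),'psi',round(psi,3))
'''
open('ctl.py','w').write(s)
E
python3 -c "
from ctl import *
transit(-.14,frames=2)"
```

```text
t=22.35 y=15.8 v=9.6 P=14.3 ncc=0.88 pos=[ 0.4362 -0.4058  0.2538] yaw=-1.777 F=[ 0.2 -0.3 -7.7]
call
dx 1.4 dy -3.4 dz 0.0 turn 0.003
dx 4.1 dy -13.3 dz 0.0 turn 0.011
dx 7.9 dy -28.8 dz 0.0 turn 0.023
dx 12.6 dy -48.2 dz 0.0 turn 0.039
dx 18.0 dy -69.6 dz 0.0 turn 0.056
call
dx 4.3 dy -21.6 dz 0.0 turn 0.017
dx 8.2 dy -41.0 dz 0.0 turn 0.033
dx 11.5 dy -56.4 dz 0.0 turn 0.045
dx 13.7 dy -66.2 dz 0.0 turn 0.053
dx 14.5 dy -69.6 dz 0.0 turn 0.056
end y 0.0 v 0.7 C [ 0.479 -0.342] psi -1.889
```

Request:
{"api": "apply_moves", "payload": {
  "series": [
    {"dx":1.5,"dy":-3.5,"dz":0,"turn":0.003,"jaw":1},
    {"dx":4,"dy":-13.5,"dz":0,"turn":0.011,"jaw":1},
    {"dx":8,"dy":-29,"dz":0,"turn":0.023,"jaw":1},
    {"dx":12.5,"dy":-48,"dz":0,"turn":0.039,"jaw":1},
    {"dx":18,"dy":-69.5,"dz":0,"turn":0.056,"jaw":1}
  ]
}}

```text
time: 22.77
tool_pos: [0.4684, -0.3404, 0.2538]
tool_rot: [-0.0, 0.991, -0.132, 0.0]
contact_force: [-0.1, 0.7, -7.6]
gripper_width: 0.159
grasp_force: 58.9
```

Request:
{"api": "apply_moves", "payload": {
  "series": [
    {"dx":4.5,"dy":-21.5,"dz":0,"turn":0.017,"jaw":1},
    {"dx":8,"dy":-41,"dz":0,"turn":0.033,"jaw":1},
    {"dx":11.5,"dy":-56.5,"dz":0,"turn":0.045,"jaw":1},
    {"dx":13.5,"dy":-66,"dz":0,"turn":0.053,"jaw":1},
    {"dx":14.5,"dy":-69.5,"dz":0,"turn":0.056,"jaw":1}
  ]
}}

```text
time: 23.18
tool_pos: [0.5009, -0.2761, 0.2539]
tool_rot: [-0.0, 0.988, -0.158, 0.0]
contact_force: [-0.5, 0.0, -7.3]
gripper_width: 0.154
grasp_force: 59.0
```

```bash
python3 -c "
from ctl import *
transit(-.14)"
```

```text
t=23.33 y=0.8 v=0.4 P=0.7 ncc=0.88 pos=[ 0.5004 -0.2776  0.2539] yaw=-1.888 F=[-0.5 -0.2 -7.1]
call
dx 0.1 dy -3.4 dz 0.0 turn 0.001
dx 0.4 dy -13.4 dz 0.0 turn 0.002
dx 0.7 dy -28.9 dz 0.0 turn 0.004
dx 1.3 dy -48.4 dz 0.0 turn 0.007
dx 1.8 dy -70.0 dz 0.0 turn 0.010
call
dx 0.4 dy -21.6 dz 0.0 turn 0.003
dx 0.8 dy -41.1 dz 0.0 turn 0.006
dx 1.1 dy -56.6 dz 0.0 turn 0.008
dx 1.3 dy -66.6 dz 0.0 turn 0.010
dx 1.4 dy -70.0 dz 0.0 turn 0.010
end y 0.0 v 0.0 C [ 0.525 -0.211] psi -1.91
```

Request:
{"api": "apply_moves", "payload": {
  "series": [
    {"dx":0,"dy":0,"dz":0,"turn":0,"jaw":1},
    {"dx":0,"dy":0,"dz":0,"turn":0,"jaw":1},
    {"dx":0,"dy":0,"dz":0,"turn":0,"jaw":1},
    {"dx":0,"dy":0,"dz":0,"turn":0,"jaw":1},
    {"dx":0,"dy":0,"dz":0,"turn":0,"jaw":1}
  ]
}}

```text
time: 23.75
tool_pos: [0.5, -0.2784, 0.2538]
tool_rot: [0.0, 0.987, -0.159, -0.0]
contact_force: [0.0, 0.5, -6.9]
gripper_width: 0.157
grasp_force: 59.1
```

Request:
{"api": "apply_moves", "payload": {
  "series": [
    {"dx":0,"dy":0,"dz":0,"turn":0,"jaw":1},
    {"dx":0,"dy":0,"dz":0,"turn":0,"jaw":1},
    {"dx":0,"dy":0,"dz":0,"turn":0,"jaw":1},
    {"dx":0,"dy":0,"dz":0,"turn":0,"jaw":1},
    {"dx":0,"dy":0,"dz":0,"turn":0,"jaw":1}
  ]
}}

```text
time: 24.17
tool_pos: [0.5001, -0.2781, 0.2538]
tool_rot: [0.0, 0.987, -0.158, -0.0]
contact_force: [0.0, -0.1, -7.9]
gripper_width: 0.157
grasp_force: 59.1
```

Request:
{"api": "apply_moves", "payload": {
  "series": [
    {"dx":0,"dy":0,"dz":0,"turn":0,"jaw":1},
    {"dx":0,"dy":0,"dz":0,"turn":0,"jaw":1},
    {"dx":0,"dy":0,"dz":0,"turn":0,"jaw":1},
    {"dx":0,"dy":0,"dz":0,"turn":0,"jaw":1},
    {"dx":0,"dy":0,"dz":0,"turn":0,"jaw":1}
  ]
}}

```text
time: 24.58
tool_pos: [0.5001, -0.278, 0.2538]
tool_rot: [-0.0, 0.987, -0.158, -0.0]
contact_force: [0.8, -0.4, -7.3]
gripper_width: 0.159
grasp_force: 59.1
```

```bash
python3 -c "
from ctl import *
ctl(0)"
```

```text
t=24.73 y=0.9 v=0.1 P=0.4 ncc=0.88 pos=[ 0.5001 -0.2781  0.2539] yaw=-1.889 F=[-0.4 -0.1 -7.9]
dx 0.1 dy 0.0 dz 0.0 turn 0.000
dx 0.4 dy 0.0 dz 0.0 turn 0.000
dx 0.7 dy 0.0 dz 0.0 turn 0.000
dx 1.0 dy 0.0 dz 0.0 turn 0.000
dx 1.1 dy 0.0 dz 0.0 turn 0.000
end y 0.0 v 0.5 C [ 0.48  -0.343] vx [0. 0. 0. 0. 0.]
```

Request:
{"api": "apply_moves", "payload": {
  "series": [
    {"dx":0,"dy":0,"dz":0,"turn":0,"jaw":1},
    {"dx":0,"dy":0,"dz":0,"turn":0,"jaw":1},
    {"dx":0,"dy":0,"dz":0,"turn":0,"jaw":1},
    {"dx":0,"dy":0,"dz":0,"turn":0,"jaw":1},
    {"dx":0,"dy":0,"dz":0,"turn":0,"jaw":1}
  ]
}}

```text
time: 25.15
tool_pos: [0.5001, -0.2781, 0.2538]
tool_rot: [-0.0, 0.987, -0.158, -0.0]
contact_force: [0.4, -0.3, -7.2]
gripper_width: 0.153
grasp_force: 59.1
```

Request:
{"api": "apply_moves", "payload": {
  "series": [
    {"dx":0,"dy":0,"dz":0,"turn":0,"jaw":1},
    {"dx":0,"dy":0,"dz":0,"turn":0,"jaw":1},
    {"dx":0,"dy":0,"dz":0,"turn":0,"jaw":1},
    {"dx":0,"dy":0,"dz":0,"turn":0,"jaw":1},
    {"dx":0,"dy":0,"dz":0,"turn":0,"jaw":1}
  ]
}}

```text
time: 25.57
tool_pos: [0.5001, -0.2781, 0.2538]
tool_rot: [-0.0, 0.987, -0.158, -0.0]
contact_force: [0.2, -1.2, -7.3]
gripper_width: 0.155
grasp_force: 59.1
```

Request:
{"api": "apply_moves", "payload": {
  "series": [
    {"dx":0,"dy":0,"dz":0,"turn":0,"jaw":1},
    {"dx":0,"dy":0,"dz":0,"turn":0,"jaw":1},
    {"dx":0,"dy":0,"dz":0,"turn":0,"jaw":1},
    {"dx":0,"dy":0,"dz":0,"turn":0,"jaw":1},
    {"dx":0,"dy":0,"dz":0,"turn":0,"jaw":1}
  ]
}}

```text
time: 25.98
tool_pos: [0.5001, -0.2781, 0.2538]
tool_rot: [0.0, 0.987, -0.158, -0.0]
contact_force: [-0.2, 0.1, -7.0]
gripper_width: 0.153
grasp_force: 59.1
```

Request:
{"api": "apply_moves", "payload": {
  "series": [
    {"dx":0,"dy":0,"dz":0,"turn":0,"jaw":1},
    {"dx":0,"dy":0,"dz":0,"turn":0,"jaw":1},
    {"dx":0,"dy":0,"dz":0,"turn":0,"jaw":1},
    {"dx":0,"dy":0,"dz":0,"turn":0,"jaw":1},
    {"dx":0,"dy":0,"dz":0,"turn":0,"jaw":1}
  ]
}}

```text
time: 26.4
tool_pos: [0.5001, -0.2781, 0.2538]
tool_rot: [0.0, 0.987, -0.158, -0.0]
contact_force: [0.0, 0.3, -7.4]
gripper_width: 0.154
grasp_force: 59.1
```

Request:
{"api": "apply_moves", "payload": {
  "series": [
    {"dx":-1.5,"dy":0,"dz":0,"turn":-0.02,"jaw":1},
    {"dx":-4,"dy":0,"dz":0,"turn":-0.06,"jaw":1},
    {"dx":-7.5,"dy":0.5,"dz":0,"turn":-0.11,"jaw":1},
    {"dx":-10,"dy":1,"dz":0,"turn":-0.15,"jaw":1},
    {"dx":-11.5,"dy":1,"dz":0,"turn":-0.17,"jaw":1}
  ]
}}

```text
time: 26.82
tool_pos: [0.4885, -0.2754, 0.2537]
tool_rot: [-0.0, 0.997, -0.073, -0.0]
contact_force: [-0.8, -1.0, -8.0]
gripper_width: 0.157
grasp_force: 59.0
```

```bash
python3 -c "
from ctl import *
transit(-.16,b=0)"
```

```text
t=26.97 y=1.4 v=5.9 P=6.3 ncc=0.89 pos=[ 0.4887 -0.2753  0.2538] yaw=-1.719 F=[ 0.1  0.  -8. ]
call
dx 0.6 dy -3.9 dz 0.0 turn 0.001
dx 1.3 dy -15.3 dz 0.0 turn 0.003
dx 2.2 dy -33.0 dz 0.0 turn 0.006
dx 3.3 dy -55.3 dz 0.0 turn 0.010
dx 4.4 dy -80.0 dz 0.0 turn 0.014
call
dx 0.8 dy -24.7 dz 0.0 turn 0.004
dx 1.5 dy -47.0 dz 0.0 turn 0.008
dx 2.1 dy -64.7 dz 0.0 turn 0.012
dx 2.5 dy -76.1 dz 0.0 turn 0.014
dx 2.6 dy -80.0 dz 0.0 turn 0.014
end y 0.0 v 0.0 C [ 0.509 -0.185] psi -1.748
```

Request:
{"api": "apply_moves", "payload": {
  "series": [
    {"dx":0.5,"dy":-4,"dz":0,"turn":0.001,"jaw":1},
    {"dx":1.5,"dy":-15.5,"dz":0,"turn":0.003,"jaw":1},
    {"dx":2,"dy":-33,"dz":0,"turn":0.006,"jaw":1},
    {"dx":3.5,"dy":-55.5,"dz":0,"turn":0.01,"jaw":1},
    {"dx":4.5,"dy":-80,"dz":0,"turn":0.014,"jaw":1}
  ]
}}

```text
time: 27.38
tool_pos: [0.5054, -0.1956, 0.2538]
tool_rot: [-0.0, 0.997, -0.082, 0.0]
contact_force: [0.5, 0.7, -7.0]
gripper_width: 0.156
grasp_force: 59.0
```

Request:
{"api": "apply_moves", "payload": {
  "series": [
    {"dx":1,"dy":-24.5,"dz":0,"turn":0.004,"jaw":1},
    {"dx":1.5,"dy":-47,"dz":0,"turn":0.008,"jaw":1},
    {"dx":2,"dy":-64.5,"dz":0,"turn":0.012,"jaw":1},
    {"dx":2.5,"dy":-76,"dz":0,"turn":0.014,"jaw":1},
    {"dx":2.5,"dy":-80,"dz":0,"turn":0.014,"jaw":1}
  ]
}}

```text
time: 27.8
tool_pos: [0.5209, -0.1161, 0.2539]
tool_rot: [-0.0, 0.996, -0.087, 0.0]
contact_force: [0.1, -0.2, -7.2]
gripper_width: 0.157
grasp_force: 59.1
```

```bash
python3 -c "
from ctl import *
transit(-.24,n=15,b=0)"
```

```text
t=27.95 y=-1.9 v=0.9 P=0.3 ncc=0.88 pos=[ 0.5207 -0.1178  0.2538] yaw=-1.746 F=[ 0.4  0.1 -8.2]
call
dx 0.0 dy -2.6 dz 0.0 turn -0.000
dx 0.0 dy -10.4 dz 0.0 turn -0.000
dx -0.0 dy -22.9 dz 0.0 turn -0.000
dx -0.1 dy -39.7 dz 0.0 turn -0.000
dx -0.3 dy -60.0 dz 0.0 turn -0.001
call
dx -0.2 dy -22.9 dz 0.0 turn -0.000
dx -0.4 dy -47.5 dz 0.0 turn -0.001
dx -0.6 dy -72.5 dz 0.0 turn -0.001
dx -0.8 dy -97.1 dz 0.0 turn -0.001
dx -1.1 dy -120.0 dz 0.0 turn -0.001
call
dx -0.2 dy -20.3 dz 0.0 turn -0.000
dx -0.3 dy -37.1 dz 0.0 turn -0.000
dx -0.4 dy -49.6 dz 0.0 turn -0.001
dx -0.5 dy -57.4 dz 0.0 turn -0.001
dx -0.5 dy -60.0 dz 0.0 turn -0.001
end y 0.0 v -0.1 C [0.549 0.051] psi -1.744
```

Request:
{"api": "apply_moves", "payload": {
  "series": [
    {"dx":0,"dy":-2.5,"dz":0,"turn":0,"jaw":1},
    {"dx":0,"dy":-10.5,"dz":0,"turn":0,"jaw":1},
    {"dx":0,"dy":-23,"dz":0,"turn":0,"jaw":1},
    {"dx":0,"dy":-39.5,"dz":0,"turn":0,"jaw":1},
    {"dx":0,"dy":-60,"dz":0,"turn":0,"jaw":1}
  ]
}}

```text
time: 28.37
tool_pos: [0.5311, -0.0589, 0.2538]
tool_rot: [-0.0, 0.996, -0.089, 0.0]
contact_force: [0.6, -0.1, -7.4]
gripper_width: 0.154
grasp_force: 59.0
```

Request:
{"api": "apply_moves", "payload": {
  "series": [
    {"dx":0,"dy":-23,"dz":0,"turn":0,"jaw":1},
    {"dx":-0.5,"dy":-47.5,"dz":0,"turn":0,"jaw":1},
    {"dx":-0.5,"dy":-72.5,"dz":0,"turn":0,"jaw":1},
    {"dx":-1,"dy":-97,"dz":0,"turn":0,"jaw":1},
    {"dx":-1,"dy":-120,"dz":0,"turn":0,"jaw":1}
  ]
}}

```text
time: 28.78
tool_pos: [0.5511, 0.0611, 0.2538]
tool_rot: [-0.0, 0.996, -0.088, 0.0]
contact_force: [0.9, 0.3, -7.3]
gripper_width: 0.159
grasp_force: 59.2
```

Request:
{"api": "apply_moves", "payload": {
  "series": [
    {"dx":0,"dy":-20.5,"dz":0,"turn":0,"jaw":1},
    {"dx":-0.5,"dy":-37,"dz":0,"turn":0,"jaw":1},
    {"dx":-0.5,"dy":-49.5,"dz":0,"turn":0,"jaw":1},
    {"dx":-0.5,"dy":-57.5,"dz":0,"turn":0,"jaw":1},
    {"dx":-0.5,"dy":-60,"dz":0,"turn":0,"jaw":1}
  ]
}}

```text
time: 29.2
tool_pos: [0.5612, 0.1194, 0.2537]
tool_rot: [-0.0, 0.996, -0.087, -0.0]
contact_force: [0.2, 0.8, -7.4]
gripper_width: 0.161
grasp_force: 59.1
```

```bash
python3 -c "
from ctl import *
transit(-.22,n=15,b=0)"
```

```text
t=29.35 y=-1.5 v=-0.4 P=-0.8 ncc=0.89 pos=[0.5611 0.1182 0.2537] yaw=-1.747 F=[-0.3 -0.2 -7.6]
call
dx -0.1 dy -2.4 dz 0.0 turn -0.000
dx -0.2 dy -9.5 dz 0.0 turn -0.000
dx -0.3 dy -21.0 dz 0.0 turn -0.001
dx -0.5 dy -36.4 dz 0.0 turn -0.001
dx -0.8 dy -55.0 dz 0.0 turn -0.002
call
dx -0.3 dy -21.0 dz 0.0 turn -0.001
dx -0.5 dy -43.5 dz 0.0 turn -0.001
dx -0.8 dy -66.5 dz 0.0 turn -0.002
dx -1.1 dy -89.0 dz 0.0 turn -0.003
dx -1.4 dy -110.0 dz 0.0 turn -0.004
call
dx -0.2 dy -18.6 dz 0.0 turn -0.001
dx -0.3 dy -34.0 dz 0.0 turn -0.001
dx -0.5 dy -45.5 dz 0.0 turn -0.002
dx -0.6 dy -52.6 dz 0.0 turn -0.002
dx -0.6 dy -55.0 dz 0.0 turn -0.002
end y 0.0 v -0.1 C [0.585 0.268] psi -1.74
```

Request:
{"api": "apply_moves", "payload": {
  "series": [
    {"dx":0,"dy":-2.5,"dz":0,"turn":0,"jaw":1},
    {"dx":0,"dy":-9.5,"dz":0,"turn":0,"jaw":1},
    {"dx":-0.5,"dy":-21,"dz":0,"turn":-0.001,"jaw":1},
    {"dx":-0.5,"dy":-36.5,"dz":0,"turn":-0.001,"jaw":1},
    {"dx":-1,"dy":-55,"dz":0,"turn":-0.002,"jaw":1}
  ]
}}

```text
time: 29.77
tool_pos: [0.57, 0.173, 0.2539]
tool_rot: [-0.0, 0.996, -0.088, 0.0]
contact_force: [-0.3, 0.1, -7.5]
gripper_width: 0.157
grasp_force: 59.1
```

Request:
{"api": "apply_moves", "payload": {
  "series": [
    {"dx":-0.5,"dy":-21,"dz":0,"turn":-0.001,"jaw":1},
    {"dx":-0.5,"dy":-43.5,"dz":0,"turn":-0.001,"jaw":1},
    {"dx":-1,"dy":-66.5,"dz":0,"turn":-0.002,"jaw":1},
    {"dx":-1,"dy":-89,"dz":0,"turn":-0.003,"jaw":1},
    {"dx":-1.5,"dy":-110,"dz":0,"turn":-0.004,"jaw":1}
  ]
}}

```text
time: 30.18
tool_pos: [0.5874, 0.2832, 0.2537]
tool_rot: [-0.0, 0.996, -0.085, -0.0]
contact_force: [0.1, -0.2, -7.9]
gripper_width: 0.156
grasp_force: 59.2
```

Request:
{"api": "apply_moves", "payload": {
  "series": [
    {"dx":0,"dy":-18.5,"dz":0,"turn":-0.001,"jaw":1},
    {"dx":-0.5,"dy":-34,"dz":0,"turn":-0.001,"jaw":1},
    {"dx":-0.5,"dy":-45.5,"dz":0,"turn":-0.002,"jaw":1},
    {"dx":-0.5,"dy":-52.5,"dz":0,"turn":-0.002,"jaw":1},
    {"dx":-0.5,"dy":-55,"dz":0,"turn":-0.002,"jaw":1}
  ]
}}

```text
time: 30.6
tool_pos: [0.5962, 0.3364, 0.2536]
tool_rot: [0.0, 0.996, -0.084, -0.0]
contact_force: [0.5, -0.5, -8.7]
gripper_width: 0.161
grasp_force: 59.1
```

```bash
python3 -c "
from ctl import *
w=dict(np.load('pics/wrist1.npz'))
im=cv2.resize(w['pixels'][:90,:330,::-1],None,fx=2.4,fy=2.4,interpolation=cv2.INTER_CUBIC)
sc=dict(np.load('pics/scene1.npz'))['pixels'][185:330,265:460,::-1]
sc=cv2.resize(sc,None,fx=2.5,fy=2.5,interpolation=cv2.INTER_CUBIC)
o=np.zeros((600,800,3),np.uint8); o[:216,:792]=im; o[222:222+362,:487]=sc
cv2.imwrite('pics/pan.png',o)
print(unproj(w,[[309.8,23],[66.6,55]],.058).round(4))
ctl(.3,kap=.8)"
```

```text
Traceback (most recent call last):
ValueError: could not broadcast input array from shape (362,488,3) into shape (362,487,3)
```

```bash
python3 -c "
from ctl import *
w=dict(np.load('pics/wrist1.npz'))
im=cv2.resize(w['pixels'][:85,:330,::-1],None,fx=2.4,fy=2.4,interpolation=cv2.INTER_CUBIC)
A=dict(np.load('pics/scene1.npz'))['pixels'][190:330,268:458,::-1]; A=cv2.resize(A,None,fx=2.1,fy=2.1,interpolation=cv2.INTER_CUBIC)
B=dict(np.load('pics/side1.npz'))['pixels'][110:205,140:285,::-1]; B=cv2.resize(B,None,fx=2.7,fy=2.7,interpolation=cv2.INTER_CUBIC)
o=np.zeros((600,800,3),np.uint8)
o[:im.shape[0],:im.shape[1]]=im; o[210:210+A.shape[0],:A.shape[1]]=A; o[210:210+B.shape[0],400:400+B.shape[1]]=B
cv2.imwrite('pics/pan.png',o)
print(unproj(w,[[309.8,23],[66.6,55]],.058).round(4))
ctl(.3,kap=.8)"
```

```text
[[0.6755 0.1468 0.058 ]
 [0.4425 0.1192 0.058 ]]
t=30.75 y=-0.3 v=-1.8 P=-1.9 ncc=0.89 pos=[0.5962 0.3353 0.2536] yaw=-1.739 F=[-0.9 -0.2 -8.3]
dx -2.1 dy -0.2 dz 0.0 turn -0.028
dx -7.4 dy -0.4 dz 0.0 turn -0.103
dx -13.9 dy -0.1 dz 0.0 turn -0.196
dx -19.1 dy 0.5 dz 0.0 turn -0.271
dx -21.1 dy 0.9 dz 0.0 turn -0.300
end y 0.0 v -0.0 C [0.584 0.27 ] vx [-0.003 -0.007 -0.008 -0.007 -0.003]
```

View pics/pan.png

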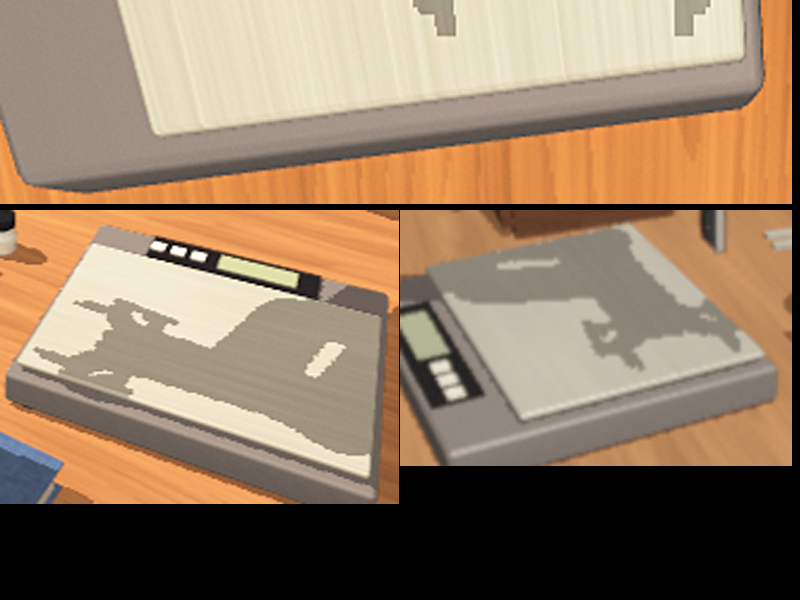

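The pan corners show clearly in all three crops: wrist (746,61) and (157,135); scene (19,362), (370,475), (84,244) and (387,312); side (428,268), (637,228), (765,352) and (521,418). I'll rotate one step and refit the pan from these.

Request:
{"api": "apply_moves", "payload": {
  "series": [
    {"dx":-2,"dy":0,"dz":0,"turn":-0.028,"jaw":1},
    {"dx":-7.5,"dy":-0.5,"dz":0,"turn":-0.103,"jaw":1},
    {"dx":-14,"dy":0,"dz":0,"turn":-0.196,"jaw":1},
    {"dx":-19,"dy":0.5,"dz":0,"turn":-0.271,"jaw":1},
    {"dx":-21,"dy":1,"dz":0,"turn":-0.3,"jaw":1}
  ]
}}

```text
time: 31.17
tool_pos: [0.5748, 0.3369, 0.2539]
tool_rot: [0.0, 0.998, 0.067, -0.0]
contact_force: [0.6, 0.8, -7.0]
gripper_width: 0.156
grasp_force: 59.1
```

```bash
python3 -c "
from ctl import *
M={'--':[-.12,-.165],'+-':[.12,-.165],'++':[.12,.165],'-+':[-.12,.165]}
def rig(P,keys):
    Q=np.array([M[k] for k in keys]); pc,qc=P.mean(0),Q.mean(0); H=(Q-qc).T@(P-pc)
    th=np.arctan2(H[0,1]-H[1,0],H[0,0]+H[1,1]); R=np.array([[np.cos(th),-np.sin(th)],[np.sin(th),np.cos(th)]])
    t=pc-R@qc; return t.round(4),th.round(4),(P-(Q@R.T+t)).round(4).tolist()
D={n:dict(np.load(f'pics/{n}1.npz')) for n in('wrist','scene','side')}
W=unproj(D['wrist'],np.array([[746,61],[157,135]])/2.4-.5,.058)[:,:2]
S=unproj(D['scene'],np.array([[19,152],[370,265],[84,34],[387,102]])/2.1+[268,190]-.5,.058)[:,:2]
I=unproj(D['side'],np.array([[28,58],[237,18],[365,142],[121,208]])/2.7+[140,110]-.5,.058)[:,:2]
k=(['+-','--'],['+-','++','--','-+'],['-+','++','+-','--'])
for P,kk in zip((W,S,I),k): print(rig(P,kk))
print(rig(np.r_[W,S,I],sum(k,[]))[:2])
ctl(.32,kap=.8)"
```

```text
(array([0.5398, 0.2958]), np.float64(0.1129), [[-0.0016, -0.0002], [0.0016, 0.0002]])
(array([0.5404, 0.2972]), np.float64(0.1426), [[-0.0028, 0.0006], [0.0033, -0.0035], [0.0054, -0.004], [-0.006, 0.007]])
(array([0.5428, 0.2921]), np.float64(0.1063), [[-0.0, -0.001], [0.0002, -0.0087], [-0.0004, 0.0075], [0.0002, 0.0021]])
(array([0.5409, 0.2949]), np.float64(0.1215))
t=31.32 y=0.9 v=-4.7 P=-4.4 ncc=0.90 pos=[0.5751 0.3369 0.254 ] yaw=-1.440 F=[ 0.6 -0.7 -7.5]
dx -2.3 dy -0.4 dz 0.0 turn -0.030
dx -7.9 dy -1.1 dz 0.0 turn -0.110
dx -14.7 dy -1.4 dz 0.0 turn -0.209
dx -20.0 dy -1.2 dz 0.0 turn -0.289
dx -22.1 dy -1.0 dz 0.0 turn -0.319
end y 0.0 v 0.0 C [0.583 0.274] vx [-0.005 -0.013 -0.017 -0.013 -0.005]
```

Request:
{"api": "apply_moves", "payload": {
  "series": [
    {"dx":-0.5,"dy":-4,"dz":0,"turn":-0.005,"jaw":1},
    {"dx":-2,"dy":-11,"dz":0,"turn":-0.025,"jaw":1},
    {"dx":-4,"dy":-19,"dz":0,"turn":-0.05,"jaw":1},
    {"dx":-6,"dy":-25,"dz":0,"turn":-0.07,"jaw":1},
    {"dx":-7,"dy":-28,"dz":0,"turn":-0.08,"jaw":1}
  ]
}}

```text
time: 31.73
tool_pos: [0.564, 0.3661, 0.2537]
tool_rot: [-0.0, 0.994, 0.107, -0.0]
contact_force: [-0.6, 0.5, -7.3]
gripper_width: 0.158
grasp_force: 59.2
```

```bash
python3 -c "
from ctl import *
ctl(.36,kap=.8)"
```

```text
t=31.88 y=4.6 v=4.2 P=5.6 ncc=0.91 pos=[0.5642 0.3657 0.2537] yaw=-1.357 F=[ 0.4  0.7 -8.4]
dx -1.5 dy 0.7 dz 0.0 turn -0.034
dx -5.9 dy 2.9 dz 0.0 turn -0.124
dx -11.3 dy 6.2 dz 0.0 turn -0.235
dx -15.5 dy 9.3 dz 0.0 turn -0.325
dx -17.1 dy 10.5 dz 0.0 turn -0.359
end y 0.0 v 0.2 C [0.587 0.294] vx [0.008 0.022 0.027 0.022 0.008]
```

Request:
{"api": "apply_moves", "payload": {
  "series": [
    {"dx":-1.5,"dy":0.5,"dz":0,"turn":-0.034,"jaw":1},
    {"dx":-6,"dy":3,"dz":0,"turn":-0.124,"jaw":1},
    {"dx":-11.5,"dy":6,"dz":0,"turn":-0.235,"jaw":1},
    {"dx":-15.5,"dy":9,"dz":0,"turn":-0.325,"jaw":1},
    {"dx":-17,"dy":10.5,"dz":0,"turn":-0.36,"jaw":1}
  ]
}}

```text
time: 32.3
tool_pos: [0.55, 0.3502, 0.2538]
tool_rot: [0.0, 0.959, 0.284, -0.0]
contact_force: [0.0, -0.5, -7.2]
gripper_width: 0.153
grasp_force: 59.1
```

```bash
python3 -c "
from ctl import *
ctl(.4,kap=.8)"
```

```text
t=32.45 y=1.8 v=5.6 P=6.2 ncc=0.91 pos=[0.5502 0.3504 0.2538] yaw=-1.000 F=[-0.3 -0.  -7.4]
dx -1.9 dy 0.6 dz 0.0 turn -0.037
dx -7.7 dy 2.7 dz 0.0 turn -0.137
dx -14.7 dy 6.0 dz 0.0 turn -0.261
dx -20.2 dy 9.4 dz 0.0 turn -0.361
dx -22.3 dy 10.8 dz 0.0 turn -0.399
end y 0.0 v 0.1 C [0.594 0.291] vx [0.007 0.018 0.023 0.018 0.007]
```

Request:
{"api": "apply_moves", "payload": {
  "series": [
    {"dx":0.5,"dy":-2,"dz":0,"turn":0,"jaw":1},
    {"dx":1,"dy":-6,"dz":0,"turn":0,"jaw":1},
    {"dx":1.5,"dy":-10,"dz":0,"turn":0,"jaw":1},
    {"dx":2,"dy":-13,"dz":0,"turn":0,"jaw":1},
    {"dx":2.5,"dy":-14,"dz":0,"turn":0,"jaw":1}
  ]
}}

```text
time: 32.87
tool_pos: [0.5444, 0.3648, 0.2538]
tool_rot: [-0.0, 0.959, 0.282, -0.0]
contact_force: [0.5, -0.2, -7.6]
gripper_width: 0.155
grasp_force: 59.2
```

Request:
{"api": "apply_moves", "payload": {
  "series": [
    {"dx":-2,"dy":0.5,"dz":0,"turn":-0.037,"jaw":1},
    {"dx":-7.5,"dy":2.5,"dz":0,"turn":-0.137,"jaw":1},
    {"dx":-14.5,"dy":6,"dz":0,"turn":-0.261,"jaw":1},
    {"dx":-20,"dy":9.5,"dz":0,"turn":-0.361,"jaw":1},
    {"dx":-22,"dy":11,"dz":0,"turn":-0.4,"jaw":1}
  ]
}}

```text
time: 33.28
tool_pos: [0.5318, 0.3424, 0.2538]
tool_rot: [0.0, 0.883, 0.469, -0.0]
contact_force: [-0.4, -0.3, -7.7]
gripper_width: 0.157
grasp_force: 59.1
```

```bash
python3 -c "
from ctl import *
ctl(.4,kap=.8)"
```

```text
t=33.43 y=-0.2 v=13.5 P=13.4 ncc=0.92 pos=[0.5321 0.3427 0.2538] yaw=-0.600 F=[-0.   0.1 -7.6]
dx -1.4 dy 1.1 dz 0.0 turn -0.037
dx -7.1 dy 4.6 dz 0.0 turn -0.137
dx -14.1 dy 9.6 dz 0.0 turn -0.261
dx -19.5 dy 14.5 dz 0.0 turn -0.361
dx -21.5 dy 16.4 dz 0.0 turn -0.399
end y 0.0 v -0.0 C [0.6   0.302] vx [0.013 0.035 0.043 0.035 0.013]
```

Request:
{"api": "apply_moves", "payload": {
  "series": [
    {"dx":-1.5,"dy":1,"dz":0,"turn":-0.037,"jaw":1},
    {"dx":-7,"dy":4,"dz":0,"turn":-0.137,"jaw":1},
    {"dx":-14,"dy":8.5,"dz":0,"turn":-0.261,"jaw":1},
    {"dx":-19.5,"dy":13,"dz":0,"turn":-0.361,"jaw":1},
    {"dx":-21.5,"dy":15,"dz":0,"turn":-0.4,"jaw":1}
  ]
}}

```text
time: 33.85
tool_pos: [0.5326, 0.3162, 0.2538]
tool_rot: [0.0, 0.773, 0.634, -0.0]
contact_force: [1.5, 0.4, -8.0]
gripper_width: 0.158
grasp_force: 59.1
```

```bash
python3 -c "
from ctl import *
ctl(.312,kap=.8)"
```

```text
t=34.00 y=-6.2 v=11.8 P=10.0 ncc=0.92 pos=[0.5327 0.3165 0.2539] yaw=-0.201 F=[ 0.6 -0.2 -7.2]
dx -1.6 dy 0.9 dz 0.0 turn -0.029
dx -7.5 dy 3.5 dz 0.0 turn -0.107
dx -15.0 dy 7.4 dz 0.0 turn -0.204
dx -21.0 dy 11.1 dz 0.0 turn -0.282
dx -23.3 dy 12.7 dz 0.0 turn -0.312
end y 0.0 v -0.2 C [0.608 0.299] vx [0.01  0.026 0.033 0.026 0.01 ]
```

```bash
python3 - <<'E'
s=open('ctl.py').read()
s=s.replace("D.append((t,y/1e3,s['tool_pos'][:2]@ey))","e0=ey if i==0 else e0; D.append((t,y/1e3,(s['tool_pos'][:2]+L*ex)@e0))")
s+='''
def place(pm=(.541,.2965),yaw=.112):
    ctl(0.,coriolis=False,kap=.8); p,w,_=pose(); x=np.array([np.cos(yaw),np.sin(yaw)]); G=np.array(pm)-.036*x
    d=G-p[:2]; print('to go dx %.1f dy %.1f turn %.3f'%(d@[-np.sin(w),np.cos(w)]*1e3,d@[np.cos(w),np.sin(w)]*1e3,w-yaw))
'''
open('ctl.py','w').write(s)
E
```

Request:
{"api": "apply_moves", "payload": {
  "series": [
    {"dx":-2,"dy":0,"dz":0,"turn":-0.029,"jaw":1},
    {"dx":-7,"dy":0.5,"dz":0,"turn":-0.107,"jaw":1},
    {"dx":-14,"dy":1.5,"dz":0,"turn":-0.204,"jaw":1},
    {"dx":-19,"dy":2.5,"dz":0,"turn":-0.282,"jaw":1},
    {"dx":-21,"dy":3,"dz":0,"turn":-0.312,"jaw":1}
  ]
}}

```text
time: 34.42
tool_pos: [0.5313, 0.2954, 0.2538]
tool_rot: [0.0, 0.666, 0.746, -0.0]
contact_force: [-0.1, -0.2, -7.5]
gripper_width: 0.154
grasp_force: 59.1
```

```bash
python3 -c "
from ctl import *
place()"
```

```text
t=34.57 y=-13.6 v=-12.2 P=-16.3 ncc=0.91 pos=[0.5313 0.2956 0.2538] yaw=0.111 F=[ 0.4  0.3 -6.6]
dx -2.4 dy -0.0 dz 0.0 turn 0.000
dx -7.0 dy -0.0 dz 0.0 turn 0.000
dx -12.5 dy -0.0 dz 0.0 turn 0.000
dx -17.4 dy -0.0 dz 0.0 turn 0.000
dx -20.3 dy -0.0 dz 0.0 turn 0.000
end y 0.0 v -19.0 C [0.601 0.283] vx [0. 0. 0. 0. 0.]
to go dx -0.4 dy -26.3 turn -0.001
```

Request:
{"api": "apply_moves", "payload": {
  "series": [
    {"dx":-2,"dy":-5.5,"dz":0,"turn":-0.014,"jaw":1},
    {"dx":-6,"dy":-19,"dz":0,"turn":-0.052,"jaw":1},
    {"dx":-10.5,"dy":-35.5,"dz":0,"turn":-0.098,"jaw":1},
    {"dx":-14,"dy":-49,"dz":0,"turn":-0.136,"jaw":1},
    {"dx":-15.5,"dy":-54,"dz":0,"turn":-0.15,"jaw":1}
  ]
}}

```text
time: 34.98
tool_pos: [0.4775, 0.2737, 0.2536]
tool_rot: [-0.001, 0.608, 0.794, -0.001]
contact_force: [0.6, -0.7, -7.9]
gripper_width: 0.159
grasp_force: 59.2
```

Request:
{"api": "apply_moves", "payload": {
  "series": [
    {"dx":1,"dy":3,"dz":0,"turn":0.014,"jaw":1},
    {"dx":4.5,"dy":10,"dz":0,"turn":0.052,"jaw":1},
    {"dx":7.5,"dy":19.5,"dz":0,"turn":0.098,"jaw":1},
    {"dx":10,"dy":27,"dz":0,"turn":0.136,"jaw":1},
    {"dx":11,"dy":30,"dz":0,"turn":0.15,"jaw":1}
  ]
}}

```text
time: 35.4
tool_pos: [0.5071, 0.2932, 0.254]
tool_rot: [0.0, 0.667, 0.745, 0.001]
contact_force: [-0.4, -0.1, -7.9]
gripper_width: 0.157
grasp_force: 59.3
```

```bash
python3 -c "
from ctl import *
place()"
```

```text
t=35.55 y=-7.0 v=18.1 P=16.0 ncc=0.92 pos=[0.5063 0.2928 0.2537] yaw=0.113 F=[-0.  -0.2 -7.9]
dx 0.8 dy -0.0 dz 0.0 turn -0.000
dx 0.4 dy -0.0 dz 0.0 turn -0.000
dx -0.4 dy 0.0 dz 0.0 turn -0.000
dx -0.9 dy 0.0 dz 0.0 turn -0.000
dx -0.4 dy 0.0 dz 0.0 turn -0.000
end y 0.0 v 14.6 C [0.573 0.3  ] vx [0. 0. 0. 0. 0.]
to go dx -0.0 dy -0.6 turn 0.001
```

Request:
{"api": "apply_moves", "payload": {
  "series": [
    {"dx":0.5,"dy":-3,"dz":2,"turn":0.01,"jaw":1},
    {"dx":2.5,"dy":-10.5,"dz":7.5,"turn":0.035,"jaw":1},
    {"dx":5,"dy":-19.5,"dz":14.5,"turn":0.066,"jaw":1},
    {"dx":7.5,"dy":-27,"dz":20,"turn":0.09,"jaw":1},
    {"dx":8.5,"dy":-29.5,"dz":22,"turn":0.1,"jaw":1}
  ]
}}

```text
time: 35.97
tool_pos: [0.4733, 0.2973, 0.2303]
tool_rot: [-0.001, 0.703, 0.711, -0.001]
contact_force: [-0.3, -0.5, -8.4]
gripper_width: 0.153
grasp_force: 59.3
```

Request:
{"api": "apply_moves", "payload": {
  "series": [
    {"dx":-0.5,"dy":3,"dz":2,"turn":-0.01,"jaw":1},
    {"dx":-2,"dy":10.5,"dz":7.5,"turn":-0.035,"jaw":1},
    {"dx":-4,"dy":19.5,"dz":14.5,"turn":-0.066,"jaw":1},
    {"dx":-5,"dy":27,"dz":20,"turn":-0.09,"jaw":1},
    {"dx":-5.5,"dy":29.5,"dz":22,"turn":-0.1,"jaw":1}
  ]
}}

```text
time: 36.38
tool_pos: [0.506, 0.2918, 0.2093]
tool_rot: [0.0, 0.666, 0.746, 0.0]
contact_force: [-1.0, 0.4, -7.6]
gripper_width: 0.155
grasp_force: 59.3
```

```bash
python3 -c "
from ctl import *
place()"
```

```text
t=36.53 y=-4.9 v=-6.4 P=-7.9 ncc=0.91 pos=[0.5053 0.292  0.2095] yaw=0.112 F=[ 0.3  0.2 -7.4]
dx -1.0 dy -0.0 dz 0.0 turn 0.000
dx -2.9 dy -0.0 dz 0.0 turn 0.000
dx -5.0 dy -0.0 dz 0.0 turn 0.000
dx -7.0 dy -0.0 dz 0.0 turn 0.000
dx -8.2 dy -0.0 dz 0.0 turn 0.000
end y 0.0 v -8.9 C [0.574 0.292] vx [0. 0. 0. 0. 0.]
to go dx 0.2 dy 0.2 turn 0.000
```

Request:
{"api": "apply_moves", "payload": {
  "series": [
    {"dx":-0.5,"dy":-3,"dz":1,"turn":-0.007,"jaw":1},
    {"dx":-2,"dy":-10.5,"dz":3,"turn":-0.024,"jaw":1},
    {"dx":-3.5,"dy":-19.5,"dz":6,"turn":-0.046,"jaw":1},
    {"dx":-5,"dy":-27,"dz":8,"turn":-0.063,"jaw":1},
    {"dx":-6,"dy":-30,"dz":9,"turn":-0.07,"jaw":1}
  ]
}}

```text
time: 36.95
tool_pos: [0.4736, 0.2826, 0.2]
tool_rot: [-0.001, 0.639, 0.769, -0.001]
contact_force: [-0.5, -0.6, -7.4]
gripper_width: 0.156
grasp_force: 59.4
```

Request:
{"api": "apply_moves", "payload": {
  "series": [
    {"dx":0.5,"dy":3,"dz":1,"turn":0.007,"jaw":1},
    {"dx":1.5,"dy":10.5,"dz":3,"turn":0.024,"jaw":1},
    {"dx":3,"dy":19.5,"dz":6,"turn":0.046,"jaw":1},
    {"dx":3.5,"dy":27,"dz":8,"turn":0.063,"jaw":1},
    {"dx":4,"dy":30,"dz":9,"turn":0.07,"jaw":1}
  ]
}}

```text
time: 37.37
tool_pos: [0.5062, 0.2927, 0.1914]
tool_rot: [0.0, 0.667, 0.745, 0.0]
contact_force: [0.4, 0.6, -8.8]
gripper_width: 0.157
grasp_force: 59.3
```

```bash
python3 -c "
from ctl import *
place()"
```

```text
t=37.52 y=-4.0 v=4.2 P=3.0 ncc=0.92 pos=[0.5053 0.2925 0.1913] yaw=0.112 F=[-0.1 -0.2 -7.1]
dx -0.1 dy 0.0 dz 0.0 turn -0.000
dx -0.8 dy 0.0 dz 0.0 turn -0.000
dx -1.8 dy 0.0 dz 0.0 turn -0.000
dx -2.6 dy 0.0 dz 0.0 turn -0.000
dx -2.8 dy 0.0 dz 0.0 turn -0.000
end y 0.0 v 2.2 C [0.573 0.297] vx [0. 0. 0. 0. 0.]
to go dx 0.0 dy 0.4 turn 0.001
```

Request:
{"api": "apply_moves", "payload": {
  "series": [
    {"dx":0,"dy":0,"dz":1.5,"turn":0,"jaw":1},
    {"dx":0,"dy":0,"dz":3.5,"turn":0,"jaw":1},
    {"dx":0,"dy":0,"dz":5,"turn":0,"jaw":1},
    {"dx":0,"dy":0,"dz":6,"turn":0,"jaw":1},
    {"dx":0,"dy":0,"dz":6.5,"turn":0,"jaw":1}
  ]
}}

```text
time: 37.93
tool_pos: [0.5042, 0.2923, 0.185]
tool_rot: [-0.0, 0.666, 0.746, -0.0]
contact_force: [0.0, 0.1, -7.6]
gripper_width: 0.158
grasp_force: 59.4
```

Request:
{"api": "apply_moves", "payload": {
  "series": [
    {"dx":0,"dy":0,"dz":0.5,"turn":0,"jaw":1},
    {"dx":0,"dy":0,"dz":0.9,"turn":0,"jaw":1},
    {"dx":0,"dy":0,"dz":1.3,"turn":0,"jaw":1},
    {"dx":0,"dy":0,"dz":1.7,"turn":0,"jaw":1},
    {"dx":0,"dy":0,"dz":2,"turn":0,"jaw":1}
  ]
}}

```text
time: 38.35
tool_pos: [0.5046, 0.2925, 0.1839]
tool_rot: [0.0, 0.666, 0.746, 0.0]
contact_force: [-2.4, -1.2, -3.1]
gripper_width: 0.158
grasp_force: 60.0
```

```bash
python3 -c "
from ctl import *
place()"
```

```text
t=38.50 y=-3.6 v=0.4 P=-0.7 ncc=0.92 pos=[0.5046 0.2925 0.1839] yaw=0.113 F=[-1.  -0.2 -4.2]
dx -0.3 dy 0.0 dz 0.0 turn -0.000
dx -1.3 dy 0.0 dz 0.0 turn -0.000
dx -2.5 dy 0.0 dz 0.0 turn -0.000
dx -3.5 dy 0.0 dz 0.0 turn -0.000
dx -3.9 dy 0.0 dz 0.0 turn -0.000
end y 0.0 v -1.5 C [0.573 0.296] vx [0. 0. 0. 0. 0.]
to go dx -0.1 dy 0.7 turn 0.001
```

Request:
{"api": "apply_moves", "payload": {
  "series": [
    {"dx":0,"dy":0,"dz":0.4,"turn":0,"jaw":1},
    {"dx":0,"dy":0,"dz":0.8,"turn":0,"jaw":1},
    {"dx":0,"dy":0,"dz":0.8,"turn":0,"jaw":0.83},
    {"dx":0,"dy":0,"dz":0.8,"turn":0,"jaw":0.75},
    {"dx":0,"dy":0,"dz":0.8,"turn":0,"jaw":0.6}
  ]
}}

```text
time: 38.92
tool_pos: [0.5056, 0.2928, 0.1838]
tool_rot: [0.001, 0.666, 0.746, 0.002]
contact_force: [0.7, -0.1, -0.0]
gripper_width: 0.377
grasp_force: 0.0
```

Request:
{"api": "apply_moves", "payload": {
  "series": [
    {"dx":0,"dy":0,"dz":0,"turn":0,"jaw":0.55},
    {"dx":0,"dy":0,"dz":0,"turn":0,"jaw":0.55},
    {"dx":0,"dy":0,"dz":0,"turn":0,"jaw":0.55}
  ]
}}

```text
time: 39.17
tool_pos: [0.5048, 0.2925, 0.1828]
tool_rot: [0.0, 0.666, 0.746, 0.0]
contact_force: [-0.6, 0.0, -1.0]
gripper_width: 0.447
grasp_force: 0.0
```

```bash
python3 -c "
from ctl import *
place(); s=state(); print(s['gripper_width'],s['grasp_force'])"
```

```text
t=39.32 y=-3.6 v=0.3 P=-0.7 ncc=0.92 pos=[0.5046 0.2925 0.1826] yaw=0.113 F=[ 0.1 -0.  -0.3]
dx -0.3 dy 0.0 dz 0.0 turn -0.000
dx -1.2 dy 0.0 dz 0.0 turn -0.000
dx -2.4 dy 0.0 dz 0.0 turn -0.000
dx -3.4 dy 0.0 dz 0.0 turn -0.000
dx -3.9 dy 0.0 dz 0.0 turn -0.000
end y 0.0 v -1.4 C [0.573 0.296] vx [0. 0. 0. 0. 0.]
to go dx -0.0 dy 0.7 turn 0.001
0.44937925102253506 0.0
```

Request:
{"api": "apply_moves", "payload": {
  "series": [
    {"dx":0,"dy":0,"dz":-8,"turn":0,"jaw":0.5},
    {"dx":0,"dy":0,"dz":-22,"turn":0,"jaw":0.5},
    {"dx":0,"dy":0,"dz":-42,"turn":0,"jaw":0.5},
    {"dx":0,"dy":0,"dz":-64,"turn":0,"jaw":0.5},
    {"dx":0,"dy":0,"dz":-86,"turn":0,"jaw":0.5}
  ]
}}

```text
time: 39.73
tool_pos: [0.5045, 0.2925, 0.2709]
tool_rot: [0.0, 0.666, 0.746, 0.001]
contact_force: [-0.7, -0.1, -0.8]
gripper_width: 0.501
grasp_force: 0.0
```

Request:
{"api": "apply_moves", "payload": {
  "series": [
    {"dx":0,"dy":0,"dz":-20,"turn":0,"jaw":0.5},
    {"dx":0,"dy":0,"dz":-36,"turn":0,"jaw":0.5},
    {"dx":0,"dy":0,"dz":-44,"turn":0,"jaw":0.5},
    {"dx":0,"dy":0,"dz":-44,"turn":0,"jaw":0.5}
  ]
}}

```text
time: 40.07
tool_pos: [0.5055, 0.2929, 0.3167]
tool_rot: [0.001, 0.666, 0.746, 0.003]
contact_force: [0.1, -0.1, 0.3]
gripper_width: 0.499
grasp_force: 0.0
```

```bash
python3 - <<'E'
from fit import *
s=state(); print(s['time'],s['tool_pos'],s['contact_force'])
F=[];M=[]
for n in('scene','side'):
    f=grab_frame(n); o=spotter.outline_of(f,'tote'); t=spotter.outline_of(f,'till')
    save(f,n+'_end')
    if o: F.append(f);M.append(o[0]['region'].astype(np.float32)); print(n,o[0]['conf'])
    if t: print('till',t[0]['conf'],t[0]['extent'])
p,c=fit(F,M,lambda p:tote,[.505,.292,.112],[.02,.02,.1],z=.058)
print('tote',p,c,'mid',p[:2]+.036*np.array([np.cos(p[2]),np.sin(p[2])]))
for n in range(2):
    f=grab_frame('wrist'); print(state()['time'],[ (o['conf'],np.argwhere(o['region']).mean(0),o['extent']) for o in spotter.outline_of(f,'till')[:1]])
    if n==0: [grab_frame('side') for _ in range(8)]
np.savez('pics/wend.npz',**{k:f[k] for k in('pixels','mtx','camera_from_world')})
E
```

```text
40.0667 [0.50553492 0.29289592 0.31668984] [ 0.06954932 -0.12580446  0.34787339]
scene 0.59
till 0.42 [285.9, 182.8, 448.3, 305.1]
side 0.93
till 0.62 [207.3, 114.6, 245.6, 146.1]
tote [0.50579958 0.29338508 0.11443601] 0.0750846266746521 mid [0.54156411 0.29749579]
40.4167 [(0.68, array([178.78471103, 317.80854248]), [265.4, 136.6, 373.2, 222.7])]
40.9167 [(0.64, array([178.47956689, 316.5295145 ]), [265.5, 140.7, 372.2, 221.4])]
```

```bash
python3 -c "
from plant import ticket
print(ticket.job_done())"
```

```text
the job is handed in; nothing more can be done
None
```

The tote is on the balance pan, within about 2 mm of my estimate of the pan's centre. It is released, with the till still about 4 mm from mid bay, and the job was handed in at about 41 s. Before the carry I held the till within about 2 mm of the middle for over 3 s. I had set the tote back on the table once to regrip it, because the first grip tilted it. During the early corrections the till swung out to about 50 mm, but it never reached a stop. The scoring result was not reported back.

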